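# Stow the lead sinker in the drop-front tackle locker and pin it shut

## Robot

A 7-joint arm with a two-finger parallel gripper is mounted at the origin on the work surface. World frame = base frame: x ahead of the robot, y to its left, z up, the work surface at z = 0. Lengths are in m, angles in rad, forces in N, time in s.
With the tool pointing down it reaches from about 0.4 to 0.85 m from the base axis. Payload 10.4 kg.
Tool frame: the origin (TCP) lies midway between the tips of the shut fingers; the grasp point (between the pads) lies 19 mm behind it; z points along the fingers, x is the direction in which the jaws open and shut, and the axes are right-handed (so a half turn about z gives the same grasp; the last joint's range is limited). The gripper opens to 85 mm and grips with 20 to 120 N. Pads are 22 mm wide; open, the fingers measure 114 mm over their backs; the gripper's body (76 mm by 85 mm) begins 54 mm behind the grasp point. The pads swing forward as they close: fully open they stand 13 mm farther back than shut.
Start: joints at [-1.297, 0.332, -0.065, 1.46, 0.022, 1.35, -0.088], TCP at [0.183, 0.598, 0.21] pointing down, gripper open.
Joint ranges: [-2.6, 2.6], [-0.5, 2.12], [-1.47, 1.34], [0.16, 2.42], [-1.27, 4.41], [0.06, 2.06], [-2.6, 2.6]. Speed limits (rad/s): [2.22, 2.22, 2.79, 2.79, 3.14, 3.14, 3.14].

## Interface

Orientations are given as a unit quaternion [x, y, z, w].
In Python, from workcell import manip, cams gives the robot as it stands.
- The arm moves only by the tool move_arm, never from a script. Its argument "moves" is a list of rows, each a list of 7 numbers: the turn, a rotation vector about the tool's x, y, z in degrees, then the shift along the tool's x, y, z in m, then the finger opening in m, from 0 to 0.0854. A call has 1 to 10 rows; each row is the pose to reach, as a shift and turn from the pose commanded when the call began, along the tool's axes at that moment; what a row does not reach only later rows make up. A row lasts 1/10 s, in which the tool goes at most 50 mm and 8.59 degrees, less where a joint would pass 70% of its speed; a pose out of reach is approached as far as the arm can. A call with a gripper value outside its range is refused whole. The fingers move at their own pace and stop on an object; "grip_force" is the grip in N (left out, the last holds). Time passes only in rows, so rows that repeat a pose let the fingers close. It gives the time, the measured TCP pose, the force and the opening at its end, in the units of the state.
- manip.get_obs(): the state, without advancing time (a new reading comes with each control period).
- cams.camera(name): name is "scene" or "top" or "wrist"; returns the picture (480x640x3 uint8, red, green, blue); there is no depth.
- cams.camera_params(name): a dict with "fx", "fy", "cx", "cy" (pixels), "dist_coeffs" ([k1, k2, p1, p2, k3] as OpenCV has them; the pictures are not rectified), "xyz" and "rotation" of the camera in the world. Camera axes: x right, y up, looking along -z (the intrinsics and any distortion apply to the point x, -y, -z); pixel columns grow to the right and rows downward; lengths in m; the calibration is good to about 2 mm. A picture is of the moment at which its call begins: read the wrist's pose just before it. camera_params takes no time and is no camera call; for the wrist camera it gives the pose at the moment of the call.
- manip.hand_in(): hands the job in, once; it reports no verdict.
The state is a dict: "clock": time; "joint_pos": joint angles; "joint_velocities": joint speeds; "tau": joint torques, N m; "position": TCP position; "ee_rot": TCP orientation; "ft_force": force on the tool from outside, world axes, zero at the start; "torque": the same for the moment, N m; "grip_width": opening from 0.0 (shut) to 1.0 (fully open).
Only numpy, scipy, OpenCV 4.12 (cv2) and the standard library are available. Lean on these libraries where they do the work, as an engineer would, in place of code of your own. Each camera call takes 0.05 s, during which the arm holds its last target. There are 200 camera calls.

## Task

Put the grey lead sinker away in the drop-front tackle locker: pull the flap all the way down by its birch pull, set the sinker upright or lying on the open flap (set it down, do not drop it) and let go, then swing the flap up until it is fully home so that the sinker slides inside. Then take the green-handled steel pin from its wooden block and push it down through the fork and the flap's lug until its collar sits on the fork, and let go. Leave the bobber, the cod jig and the fly box where they are.

Things in the scene. Friction and masses are not known exactly. Their poses are not given: they have to be found in the camera images.
- locker: Fixed wooden drop-front locker. Origin on the shelf surface below the middle of the flap's hinge line; +x points into the locker, y along the hinge, z up ('locker' offsets use this frame). Carcass x 8 to 168, y -130 to 130 mm, top face z 150 mm; inner space x 8 to 158, y -120 to 120, z 30 to 138 mm, open only at the front, which the flap closes.
- hinge (a point): Middle of the flap's hinge line, at locker (0, 0, 30 mm); the line runs along the locker's y. The flap is a birch board, 0.45 kg, 254 mm wide, 12 mm thick, reaching 120 mm from the hinge line. Its hinge has about 0.35 N m of friction: the flap stays where it is left (loaded with the sinker it may sink to the lower stop).
- flap (a joint): Flap angle, rad: 0 = upright, fully home on a hard stop; grows as the top swings down towards the robot (locker -x) to a hard stop at 1.45 (nearly level, sloping slightly down into the locker). Starts at 0 to 0.15.
- pull (a point): Centre of the turned birch T-pull: a barrel 46 mm long along the locker's y, 22 mm thick in the middle, 14 mm at its flat ends, on a 12 mm stem. It lies in the flap's plane 30 mm beyond its edge: at flap angle a it is at locker (-150 sin a, 30, 30 + 150 cos a) mm. Gripped from above by its two ends it turns between the pads as the flap swings.
- flap_mid (a point): Point on the flap's inner face (its upper face when the flap is down), 65 mm from the hinge line, at locker y 0: a place to set the sinker. The face lies 6 mm off the plane through the hinge line.
- lug (a point): Centre of the 11.5 mm hole in the steel lug, 6 mm thick and 28 mm wide, on the flap's top edge. With the flap home it lies in the fork's slot, at locker (28, -75, 165 mm), and all three holes line up. With the flap down the lug points up 42 mm at the flap's outer edge.
- fork_hole (a point): Centre of the hole in the steel fork on the locker's roof, at the upper tine's top face: locker (28, -75, 178 mm). Fork over locker x 10 to 54 mm, 28 mm wide; lower tine z 150 to 160, slot to 170, upper tine to 178 mm; both tines have an 11.5 mm vertical through hole, rims chamfered 1 mm.
- pin_block: Fixed dark wooden block 70 x 70 x 34 mm, origin at the centre of its underside, with a 14 mm hole 30 mm deep in the middle of its top, in which the pin stands at the start, its collar on the block.
- pin: Loose locking pin, 80 g, standing upright. Origin at the centre of its tip, z along it to the handle: steel shank 10 mm diameter over z 0 to 26 mm (first 3 mm taper from 6 mm), steel collar 24 mm diameter to z 31, green round handle 16 mm diameter to z 72 mm. Seated, the collar rests on the fork and the tip is at locker z 152 mm.
- pin_tip (a point): The pin's tip (same point as the pin's origin).
- sinker: Loose pewter-grey lead sinker, 0.24 to 0.44 kg: a cylinder 38 mm diameter and 18 mm high, tapering to 16 mm at 44 mm height, with a small brass eye to 50 mm. Stands upright at the start; origin at the centre of its flat base, z up.
- sinker_mid (a point): Point inside the sinker, on its axis 18 mm above its base.
- bobber: Bystander: red-and-white plastic bobber, 45 mm diameter, 54 mm high, origin under its small flat foot. Leave alone.
- jig: Bystander: chrome cod jig lying flat, about 130 mm long along its x, 10 mm high, origin under its middle. Leave alone.
- fly_box: Bystander: varnished oak fly box 90 x 120 x 26 mm, lying on the back of the locker roof, origin at the centre of its underside. Leave alone.
Mind the look-alikes: they are no part of the job. What is meant by the pin is not orange or red, and is the smaller of those in its own colour.

How it is judged:
On the way, in this order (a step that is already met when the one before it is completed fails the run):
1. the flap is pulled all the way down (value of joint flap above 1.3 rad), for 0.2 s.
2. the sinker lies still, let go, on the open flap or in the locker (value of joint flap above 1.2 rad and x of sinker_mid in the frame of locker between -0.13 and 0.158 m and y of sinker_mid in the frame of locker between -0.12 and 0.12 m and z of sinker_mid in the frame of locker between 0.03 and 0.12 m and contact force between the fingers and sinker below 0.1 N and linear speed of sinker below 0.02 m/s), for 0.2 s.
3. the flap is fully home with the sinker inside and the pin not yet in the fork (value of joint flap below 0.03 rad and x of sinker_mid in the frame of locker between 0.008 and 0.158 m and y of sinker_mid in the frame of locker between -0.12 and 0.12 m and z of sinker_mid in the frame of locker between 0.03 and 0.138 m and horizontal distance between pin_tip and fork_hole above 0.05 m), for 0.2 s.
4. the pin is seated through fork and lug (value of joint flap below 0.03 rad and horizontal distance between pin_tip and fork_hole below 0.004 m and z of pin_tip in the frame of locker between 0.148 and 0.1545 m and angle between pin's own z axis and vertical below 0.1 rad), for 0.2 s.
At the end, for the whole second after the job is handed in: The flap is within 0.03 rad of fully home, the sinker at rest inside the locker, and the pin released, at rest, upright within 0.1 rad, within 4 mm of the fork hole's axis, with its collar within 2.5 mm of the upper tine (all of step 4 and x of sinker_mid in the frame of locker between 0.008 and 0.158 m and y of sinker_mid in the frame of locker between -0.12 and 0.12 m and z of sinker_mid in the frame of locker between 0.03 and 0.138 m and linear speed of each of sinker, pin below 0.02 m/s); the robot touches nothing.
It fails at once if the bobber is pushed more than 30 mm (distance of bobber from where it was at the start of the episode above 0.03 m).
It fails at once if the cod jig is pushed more than 30 mm (distance of jig from where it was at the start of the episode above 0.03 m).
It fails at once if the fly box is pushed more than 30 mm (distance of fly_box from where it was at the start of the episode above 0.03 m).
It fails at once if the sinker is dropped: it falls freely faster than 0.7 m/s while the flap is down (value of joint flap above 1.2 rad and linear speed of sinker above 0.7 m/s and contact force between the fingers and sinker below 0.1 N).
It also fails if it takes over 72 s, if anything falls off the work surface, if the arm or the gripper's body presses on something with over 40 N, if the wrist force passes 120 N, or if a joint passes its speed limit or range.

## Working session

There is one attempt and no reset: what is moved stays moved. The work goes in short steps, Python scripts to look and compute and a tool call to move; the robot and the scene stay as the last step left them, time stands still between calls to the robot, and variables do not carry over. Pictures are saved under pics/ and viewed, about 8 in all and at most 12, crops included, and the job is handed in when it is done.

Besides the shell and the picture viewer there is one more tool, called as name(argument=value, ...), one argument or row to a line, values as JSON. move_arm: Moves the arm, as the interface text tells. Its arguments: {"type":"object","properties":{"moves":{"type":"array","items":{"type":"array","items":{"type":"number"}}},"grip_force":{"type":"number"}},"required":["moves"]}

```bash
mkdir -p pics; ls
cat > h.py <<'E'
from workcell import manip, cams
import numpy as np, cv2
from scipy.spatial.transform import Rotation as R
def snap(n,f):
    p=cams.camera_params(n); im=cams.camera(n); cv2.imwrite('pics/'+f+'.png',im[:,:,::-1]); return im,p
def rot(p):
    r=np.array(p['rotation'],float)
    return r if r.shape==(3,3) else R.from_quat(r).as_matrix()
def K(p): return np.array([[p['fx'],0,p['cx']],[0,p['fy'],p['cy']],[0,0,1.]])
def ray(p,u,v):
    x,y=cv2.undistortPoints(np.array([[[u,v]]],float),K(p),np.array(p['dist_coeffs'],float))[0,0]
    return np.array(p['xyz'],float), rot(p)@np.array([x,-y,-1.])
def onz(p,u,v,z):
    o,d=ray(p,u,v); return o+d*(z-o[2])/d[2]
def proj(p,X):
    c=(np.atleast_2d(X)-np.array(p['xyz']))@rot(p); c=c*[1,-1,-1]
    return cv2.projectPoints(c,np.zeros(3),np.zeros(3),K(p),np.array(p['dist_coeffs'],float))[0][:,0]
def two(p1,a,p2,b):
    o1,d1=ray(p1,*a);o2,d2=ray(p2,*b)
    s=np.linalg.lstsq(np.c_[d1,-d2],o2-o1,rcond=None)[0]
    A=o1+s[0]*d1;B=o2+s[1]*d2; return (A+B)/2,np.linalg.norm(A-B)
E
python3 - <<'E'
from h import *
for n in('scene','top'):
    im,p=snap(n,n+'0'); print(p)
print(cams.camera_params('wrist')); print(manip.get_obs())
E
```

```text
pics
{'fx': 473.766336906235, 'fy': 473.766336906235, 'cx': 315.94569048259797, 'cy': 238.98088850617512, 'dist_coeffs': array([-0.05947147,  0.        ,  0.        ,  0.        ,  0.        ]), 'xyz': array([1.06916866, 0.27773359, 0.84916459]), 'rotation': array([0.16126359, 0.28485367, 0.81344814, 0.48078537])}
{'fx': 563.3781636022268, 'fy': 563.3781636022268, 'cx': 319.33127822703045, 'cy': 242.7274631071757, 'dist_coeffs': array([-0.06167026,  0.        ,  0.        ,  0.        ,  0.        ]), 'xyz': array([ 0.31165682, -0.01487947,  1.317001  ]), 'rotation': array([ 0.07285003, -0.06696489, -0.69376237,  0.71337392])}
{'fx': 409.7150726504564, 'fy': 409.7150726504564, 'cx': 316.2034009271744, 'cy': 240.29383902130172, 'dist_coeffs': array([-0.02776712,  0.        ,  0.        ,  0.        ,  0.        ]), 'xyz': array([0.11272792, 0.61985367, 0.37402565]), 'rotation': array([-0.11660974, -0.0850353 ,  0.58805209,  0.79584289])}
{'clock': 0.1, 'joint_pos': array([-1.29662019,  0.33280227, -0.06469271,  1.46084705,  0.02163691,
        1.34991724, -0.08851207]), 'joint_velocities': array([ 1.93068908e-05, -7.18649269e-04,  6.95956387e-04, -3.75681750e-03,
        5.90165429e-04,  1.06388525e-03,  1.26189264e-03]), 'tau': array([ 1.32340156e-03, -6.26733112e+01,  4.90237260e-02, -3.92441297e+01,
        1.62074278e-02,  6.66481486e-03, -3.00262889e-05]), 'position': array([0.18268916, 0.59732393, 0.20950442]), 'ee_rot': array([ 8.03875139e-01,  5.94797741e-01, -4.83303824e-04,  4.17692114e-04]), 'ft_force': array([-0.3061139 , -0.29745731, -0.2003214 ]), 'torque': array([ 0.0159028 , -0.01237711,  0.00174913]), 'grip_width': 1.0022157009666195}
```

View pics/scene0.png

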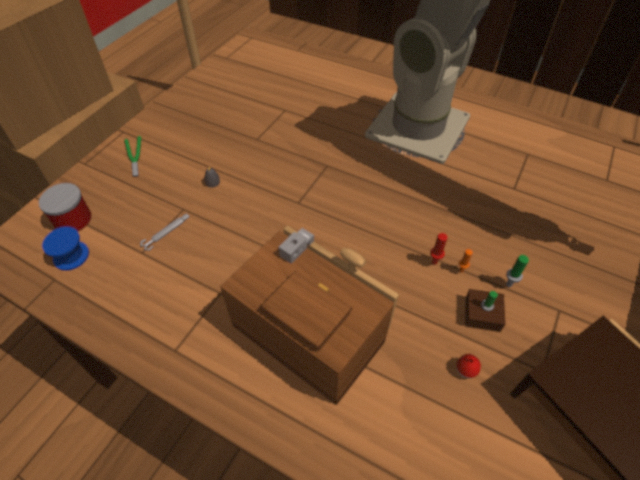

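View pics/top0.png

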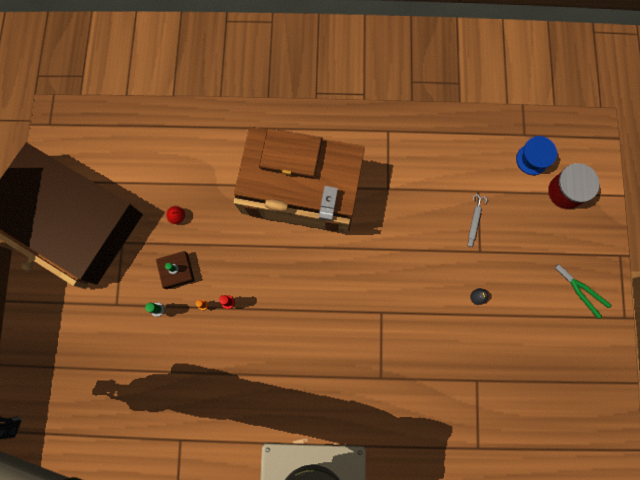

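Scene view: the locker is in the middle (fork at 297,243, pull at 352,258). The sinker is at (211,177), and the block with a green pin at (490,298). Pin look-alikes are a larger green pin (517,268), an orange one (466,260) and a red one (440,247). In the top view the sinker is at (480,296), the block pin at (172,268), the large green pin at (153,309), the orange pin at (202,305) and the red pin at (227,302). I choose the smaller green pin, in the block. Next is a close crop.

Run:
```python
import cv2,numpy as np
t=cv2.imread('pics/top0.png');s=cv2.imread('pics/scene0.png')
r=lambda im,x,y,w,h,W,H:cv2.resize(im[y:y+h,x:x+w],(W,H),interpolation=cv2.INTER_CUBIC)
a=np.hstack([r(t,225,120,150,120,500,400), r(t,140,240,90,80,300,267+0) if 0 else r(t,140,245,75,100,300,400)])
b=np.hstack([r(s,450,240,80,40*2,200,200),r(s,270,220,140,80+0,350,200),r(s,190,155,50,40,250,200)])
cv2.imwrite('pics/crop1.png',np.vstack([a,b]))
```

```text
(no output)
```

View pics/crop1.png

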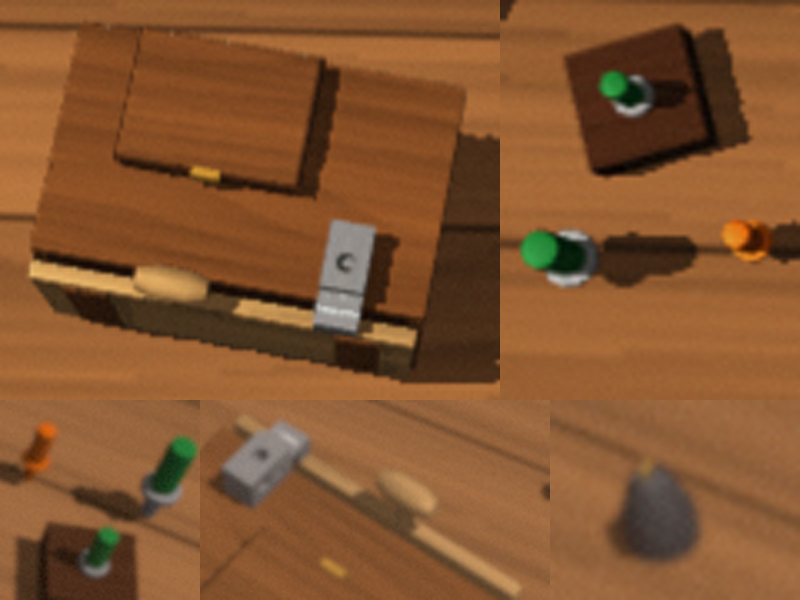

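The crop confirms it: the small green pin stands in the dark block, and the larger green pin stands beside it on the table. In full-image pixels the fork hole is at top (328.8,198.6) / scene (294.8,241.2), the pull at top (276.3,204.9) / scene (354,256), and the sinker is grey with a brass eye.

```bash
cat > m.py <<'E'
from h import *
from scipy.optimize import least_squares
pt,ps=cams.camera_params('top'),cams.camera_params('scene')
L=np.array([[.168,.13,.15],[.168,-.13,.15],[.008,.13,.15],[.028,-.075,.178]])
U=np.array([[248.4,128.4],[365.1,146.4],[234.9,194.1],[328.8,198.6]])
def W(q,P): return R.from_euler('z',q[2]).apply(P)+[q[0],q[1],0]
f=lambda q:np.r_[(proj(pt,W(q,L))-U).ravel(),(proj(ps,W(q,L[3:]))-[294.8,241.2]).ravel()]
s=least_squares(f,[.6,0,0]); q=s.x
E
python3 - <<'E'
from m import *
print('locker',q,np.degrees(q[2])); print(np.round(s.fun,1))
print('fork two',two(pt,(328.8,198.6),ps,(294.8,241.2)),W(q,L[3:]))
P,e=two(pt,(276.3,204.9),ps,(354,256)); print('pull',P,e,'in locker',R.from_euler('z',-q[2]).apply(P-[q[0],q[1],0]))
t=cv2.imread('pics/top0.png');sc=cv2.imread('pics/scene0.png')
def green(im,x,y,w,h):
    m=cv2.inRange(cv2.cvtColor(im,cv2.COLOR_BGR2HSV),(45,100,40),(85,255,255))[y:y+h,x:x+w]
    v=np.argwhere(m>0); return v.mean(0)[::-1]+[x,y],len(v)
a,na=green(t,160,255,25,22);b,nb=green(sc,480,285,22,30)
print(a,na,b,nb,'handle centre (z should be .034+.0205+...)',two(pt,a,ps,b))
# block top corners (crop scale 4)
c=[onz(pt,140+x/4,245+y/4,.034) for x,y in((65,57),(183,25),(210,133+0),(100,170))]
print(np.round(c,4),np.mean(c,0))
def grey(im,x,y,w,h):
    H=cv2.cvtColor(im,cv2.COLOR_BGR2HSV)[y:y+h,x:x+w]; m=((H[...,1]<75)&(H[...,2]<130)).astype(np.uint8)
    n,l,st,ce=cv2.connectedComponentsWithStats(m); i=1+np.argmax(st[1:,4]); return ce[i]+[x,y],st[i]
a=grey(t,462,280,36,32);b=grey(sc,195,160,35,32);print(a,b);print('sinker',two(pt,a[0],ps,b[0]))
E
```

```text
locker [ 0.61734467  0.05905283 -0.15254967] -8.740452412370015
[ 0.3 -1.6 -0.4  0.  -1.5  1.1  0.   0.6 -1.3 -0.6]
fork two (array([ 0.63423229, -0.01793597,  0.17809622]), np.float64(0.0028730152966058024)) [[ 0.6336226  -0.01933102  0.178     ]]
pull [0.61638913 0.091253   0.18303755] 0.003187029371296862 in locker [-0.00583754  0.03168101  0.18303755]
[168.11627907 265.88372093] 43 [490.99056604 297.90566038] 106 handle centre (z should be .034+.0205+...) (array([0.49999059, 0.33750651, 0.06698987]), np.float64(0.0029866983439991086))
[[0.5194 0.3775 0.034 ]
 [0.5403 0.3097 0.034 ]
 [0.4775 0.2893 0.034 ]
 [0.4542 0.3516 0.034 ]] [0.49785805 0.33203476 0.034     ]
(array([478.48663102, 296.2513369 ]), array([  9,   9,  17,  15, 187], dtype=int32)) (array([211.66871166, 177.65644172]), array([ 11,   9,  13,  17, 163], dtype=int32))
sinker (array([ 0.45591176, -0.37259631,  0.01828708]), np.float64(0.0004835253365852262))
```

```bash
cat > g.py <<'E'
from h import *
def goto(X,yaw=None):
    """print shift (tool axes) and turn from the present pose to TCP X, tool-down with tool x at world yaw (deg)"""
    o=manip.get_obs(); r=R.from_quat(o['ee_rot']); 
    out=r.inv().apply(np.array(X)-o['position'])
    t=np.zeros(3)
    if yaw is not None:
        a=np.radians(yaw); x=np.array([np.cos(a),np.sin(a),0]); z=np.array([0,0,-1.]); T=R.from_matrix(np.c_[x,np.cross(z,x),z])
        t=(r.inv()*T).as_rotvec(degrees=True)
    print('turn',np.round(t,2),'shift',np.round(out,4),'at',np.round(o['position'],4),'clk',o['clock'])
E
python3 - <<'E'
from m import *; from g import goto
P=W(q,np.array([[-.006,.03,.18]]))[0];print(P, W(q,np.array([[-.149,.03,.048]])))
goto([.45,P[1]+.1,.30],90+np.degrees(q[2]))
goto(P*[1,1,0]+[0,0,.28],90+np.degrees(q[2]))
E
```

```text
[0.61597311 0.08961619 0.18      ] [[0.47463379 0.11134628 0.048     ]]
turn [ 0.    0.07 -8.26] shift [-0.3118  0.3749 -0.0901] at [0.1827 0.5973 0.2095] clk 0.1
turn [ 0.    0.07 -8.26] shift [-0.3589  0.5628 -0.07  ] at [0.1827 0.5973 0.2095] clk 0.1
```

move_arm(
  moves=[
    [0,0,-8.26,-0.05,0.04,-0.09,0.085],
    [0,0,-8.26,-0.15,0.15,-0.09,0.085],
    [0,0,-8.26,-0.3118,0.3749,-0.09,0.085],
    [0,0,-8.26,-0.3118,0.3749,-0.09,0.085],
    [0,0,-8.26,-0.3118,0.3749,-0.09,0.085],
    [0,0,-8.26,-0.3118,0.3749,-0.09,0.085],
    [0,0,-8.26,-0.3118,0.3749,-0.09,0.085],
    [0,0,-8.26,-0.3118,0.3749,-0.09,0.085],
    [0,0,-8.26,-0.3118,0.3749,-0.09,0.085],
    [0,0,-8.26,-0.3118,0.3749,-0.09,0.085],
  ],
  grip_force=40,
)

```text
clock: 1.1
position: [0.4435, 0.1984, 0.2992]
ee_rot: [0.759, 0.651, 0.0, -0.0]
ft_force: [0.1, 1.6, 0.9]
grip_width: 0.995
```

Run:
```python
from m import *; from g import goto
P=W(q,np.array([[-.006,.03,.18]]))[0]
goto(P*[1,1,0]+[-.0,0,.28],90+np.degrees(q[2]))
```

```text
turn [-0.   -0.02 -0.  ] shift [-0.0813  0.187   0.0192] at [0.4435 0.1984 0.2992] clk 1.1
```

move_arm(
  moves=[
    [0,0,0,-0.07,0.178,0.02,0.085],
    [0,0,0,-0.07,0.178,0.02,0.085],
    [0,0,0,-0.07,0.178,0.02,0.085],
    [0,0,0,-0.07,0.178,0.02,0.085],
    [0,0,0,-0.07,0.178,0.02,0.085],
    [0,0,0,-0.07,0.178,0.02,0.085],
    [0,0,0,-0.07,0.178,0.02,0.085],
  ],
)

```text
clock: 1.8
position: [0.6076, 0.105, 0.2791]
ee_rot: [0.759, 0.652, 0.0, -0.0]
ft_force: [-0.0, -0.3, 0.9]
grip_width: 0.994
```

Run:
```python
from m import *; from g import goto
P=W(q,np.array([[-.006,.03,.18]]))[0]
goto(P*[1,1,0]+[-.0,0,.28],90+np.degrees(q[2]))
im,p=snap('wrist','w1'); print(p['xyz'])
print('pred pull',proj(p,P),'fork',proj(p,W(q,L[3:])),'flapedge L',proj(p,W(q,np.array([[-.005,.127,.15],[-.005,-.127,.15]]))))
```

```text
turn [-0.03 -0.03  0.06] shift [-0.0139  0.0106 -0.0009] at [0.6076 0.105  0.2791] clk 1.8
[0.53529952 0.11695842 0.44365555]
pred pull [[294.36771322 248.09578272]] fork [[146.9173549  293.09237869]] flapedge L [[426.23471502 237.11792141]
 [ 88.02501746 237.31290163]]
```

View pics/w1.png

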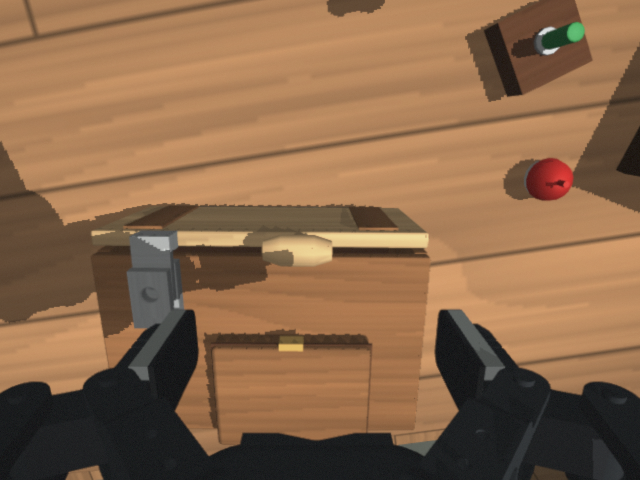

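Wrist view: the pull is at (297,249) against a predicted (294,248), and the fork hole at (150,294) against (147,293). So the locker pose is good to about 2 mm. Going down to grip the pull.

move_arm(
  moves=[
    [0,0,0,-0.003,0.001,0,0.085],
    [0,0,0,-0.003,0.001,0.04,0.085],
    [0,0,0,-0.003,0.001,0.08,0.085],
    [0,0,0,-0.003,0.001,0.115,0.085],
    [0,0,0,-0.003,0.001,0.118,0.085],
    [0,0,0,-0.003,0.001,0.118,0.085],
    [0,0,0,-0.003,0.001,0.118,0.04],
    [0,0,0,-0.003,0.001,0.118,0.04],
    [0,0,0,-0.003,0.001,0.118,0.04],
    [0,0,0,-0.003,0.001,0.118,0.04],
  ],
)

```text
clock: 2.85
position: [0.6102, 0.0951, 0.1643]
ee_rot: [0.761, 0.649, -0.0, 0.003]
ft_force: [-5.3, -15.0, 16.1]
grip_width: 0.47
```

Run:
```python
from m import *; from g import goto
o=manip.get_obs();print(o['ft_force'],o['grip_width']*.0854)
print(R.from_euler('z',-q[2]).apply(o['position']-[q[0],q[1],0]))
```

```text
[ -5.2822249  -14.96864394  16.06041234] 0.040171696968411705
[-0.01251166  0.03455571  0.16433165]
```

Run:
```python
from h import *
w,_=snap('wrist','w2'); s,p=snap('scene','s2')
cv2.imwrite('pics/c2.png',np.vstack([cv2.resize(w[180:480,100:540],(660,300+0))[:,:,::-1],cv2.resize(s[180:330,230:450],(660,300))[:,:,::-1]]))
```

```text
(no output)
```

View pics/c2.png

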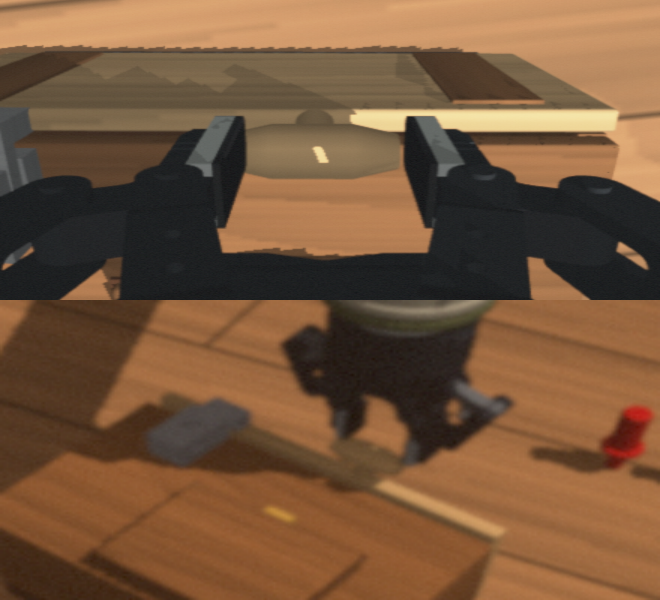

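The pads straddle the barrel. The left one touches and the right one has a small gap, so I'll re-centre slightly and close further.

move_arm(
  moves=[
    [0,0,0,-0.002,0,-0.001,0.03],
    [0,0,0,-0.002,0,-0.001,0.03],
    [0,0,0,-0.002,0,-0.001,0.03],
    [0,0,0,-0.002,0,-0.001,0.03],
    [0,0,0,-0.002,0,-0.001,0.03],
  ],
)

```text
clock: 3.45
position: [0.6107, 0.0938, 0.1664]
ee_rot: [0.761, 0.649, 0.001, 0.003]
ft_force: [-4.8, -14.3, 21.4]
grip_width: 0.355
```

Run:
```python
from m import *
o=manip.get_obs();print(o['ft_force'],o['grip_width'],manip.get_obs()['grip_width'])
print(R.from_euler('z',-q[2]).apply(o['position']-[q[0],q[1],0]))
```

```text
[ -4.77153426 -14.26480239  21.39300343] 0.3550386981196897 0.3550386981196897
[-0.01185663  0.03334419  0.16642379]
```

Run:
```python
from h import *
w,p=snap('wrist','w3'); s,_=snap('scene','s3')
cv2.imwrite('pics/c3.png',np.vstack([cv2.resize(w[180:380,180:460],(700,500))[:,:,::-1]]))
o=manip.get_obs();r=R.from_quat(o['ee_rot']);print('grasp pt px',proj(p,np.array([o['position'],o['position']-.019*r.as_matrix()[:,2]])))
```

```text
grasp pt px [[314.51139522 293.73709484]
 [314.29520679 313.62024697]]
```

View pics/c3.png

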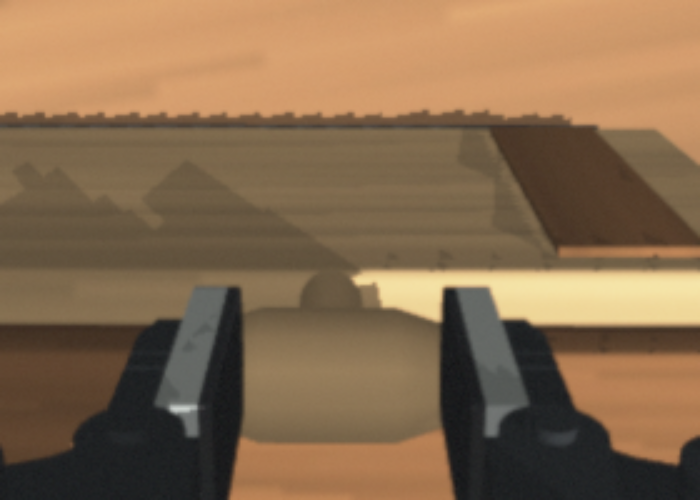

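The view shows the barrel held squarely by both flat ends, between the pads at crop x 240 and 440. Swinging the first half of the arc.

move_arm(
  moves=[
    [0,0,0,0,-0.0105,0.0009,0.03],
    [0,0,0,0,-0.0208,0.0025,0.03],
    [0,0,0,0,-0.0311,0.0049,0.03],
    [0,0,0,0,-0.0411,0.0079,0.03],
    [0,0,0,0,-0.0509,0.0116,0.03],
    [0,0,0,0,-0.0604,0.0161,0.03],
    [0,0,0,0,-0.0696,0.0212,0.03],
    [0,0,0,0,-0.0784,0.0269,0.03],
    [0,0,0,0,-0.0868,0.0332,0.03],
    [0,0,0,0,-0.0947,0.0401,0.03],
  ],
)

```text
clock: 4.55
position: [0.5112, 0.11, 0.1246]
ee_rot: [0.76, 0.65, -0.004, -0.002]
ft_force: [-34.6, -13.5, 37.8]
grip_width: 0.349
```

Run:
```python
from m import *
o=manip.get_obs();print(o['ft_force'],o['grip_width'])
print(R.from_euler('z',-q[2]).apply(o['position']-[q[0],q[1],0]))
w,p=snap('wrist','w4'); m=cv2.inRange(cv2.cvtColor(w,cv2.COLOR_RGB2HSV),(10,30,60),(30,160,255));
print(w[150:420:15,317].tolist())
```

```text
[-34.64070019 -13.48534083  37.79155907] 0.3490212045982133
[-0.11262408  0.03426715  0.12457509]
[[197, 146, 102], [207, 153, 106], [198, 145, 102], [192, 143, 100], [197, 147, 103], [180, 135, 93], [177, 132, 92], [199, 146, 101], [190, 142, 97], [198, 147, 103], [108, 82, 58], [106, 81, 58], [123, 103, 75], [129, 108, 78], [133, 111, 81], [159, 133, 95], [174, 144, 104], [104, 71, 51]]
```

move_arm(
  moves=[
    [0,0,0,0,-0.004,-0.0045,0.03],
    [0,0,0,0,-0.0125,0.0039,0.03],
    [0,0,0,0,-0.0203,0.013,0.03],
    [0,0,0,0,-0.0274,0.0227,0.03],
    [0,0,0,0,-0.0337,0.0329,0.03],
    [0,0,0,0,-0.0391,0.0436,0.03],
  ],
)

```text
clock: 5.2
position: [0.4754, 0.1195, 0.0773]
ee_rot: [0.759, 0.651, -0.0, -0.0]
ft_force: [0.3, -0.8, 0.1]
grip_width: 0.351
```

Run:
```python
from h import *
w,p=snap('wrist','w5'); s,_=snap('scene','s5')
cv2.imwrite('pics/c5.png',np.vstack([cv2.resize(w[100:400,120:520],(600,400))[:,:,::-1],cv2.resize(s[160:360,230:530],(600,400-200))[:,:,::-1]]))
```

```text
(no output)
```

View pics/c5.png

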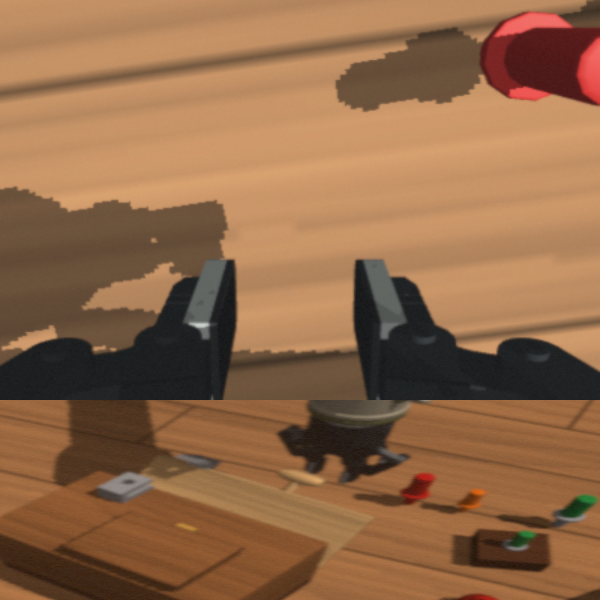

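The grip slipped off: the pads had been about 8 mm short in x because my assumed commanded pose ran ahead of the arm. The flap stayed partly open, with the pull near scene pixel (381,237). I'll solve its angle from that and regrip, using measured poses.

```bash
cat >> m.py <<'E'
pull=lambda a:W(q,np.array([[-.15*np.sin(a),.03,.03+.15*np.cos(a)]]))[0]
yaw=90+np.degrees(q[2])
q[:2]+=R.from_euler('z',q[2]).apply([0,.0015,0])[:2]
E
python3 - <<'E'
from m import *; from g import goto
for a in np.arange(.2,1.4,.1): print(round(a,1),proj(ps,pull(a)).round(1),pull(a).round(3))
im=cv2.imread('pics/s5.png'); c=im[225:250,360:400]; h=cv2.cvtColor(c,cv2.COLOR_BGR2HSV)
m=((h[...,2]>165)&(h[...,1]<140)).astype(np.uint8);n,l,st,ce=cv2.connectedComponentsWithStats(m);print(st[1:],ce[1:]+[360,225])
E
```

```text
0.2 [[360.6 249.2]] [0.593 0.095 0.177]
0.3 [[365.1 245.3]] [0.578 0.097 0.173]
0.4 [[369.2 242.1]] [0.564 0.099 0.168]
0.5 [[373.  239.7]] [0.551 0.101 0.162]
0.6 [[376.5 238. ]] [0.538 0.103 0.154]
0.7 [[379.5 237. ]] [0.527 0.105 0.145]
0.8 [[382.1 236.8]] [0.516 0.107 0.135]
0.9 [[384.3 237.2]] [0.506 0.108 0.123]
1.0 [[386.1 238.3]] [0.497 0.109 0.111]
1.1 [[387.4 240. ]] [0.49  0.111 0.098]
1.2 [[388.3 242.2]] [0.484 0.111 0.084]
1.3 [[388.8 245. ]] [0.479 0.112 0.07 ]
[[ 12   5  20  14 128]
 [  0  19   9   6  18]
 [ 14  20   5   5  16]] [[382.5        236.359375  ]
 [363.61111111 246.5       ]
 [376.25       247.25      ]]
```

Run:
```python
from m import *; from g import goto
P=pull(.78); goto(P*[1,1,0]+[0,0,.21],yaw); goto(P-[0,0,.024],yaw)
```

```text
turn [-0.15  0.08  0.02] shift [-0.0064  0.0445 -0.1335] at [0.4745 0.1192 0.0766] clk 5.3
turn [-0.15  0.08  0.02] shift [-0.0063  0.0448 -0.0362] at [0.4745 0.1192 0.0766] clk 5.3
```

move_arm(
  moves=[
    [0,0,0,0,-0.01,-0.04,0.03],
    [0,0,0,0,-0.01,-0.09,0.06],
    [0,0,0,0,0,-0.135,0.085],
    [0,0,0,-0.006,0.025,-0.135,0.085],
    [0,0,0,-0.006,0.045,-0.135,0.085],
    [0,0,0,-0.006,0.045,-0.135,0.085],
    [0,0,0,-0.006,0.045,-0.1,0.085],
    [0,0,0,-0.006,0.045,-0.07,0.085],
    [0,0,0,-0.006,0.045,-0.07,0.085],
  ],
)

```text
clock: 6.2
position: [0.517, 0.1061, 0.1449]
ee_rot: [0.759, 0.651, -0.003, -0.001]
ft_force: [-0.3, 1.2, -0.6]
grip_width: 1.002
```

Run:
```python
from m import *; from g import goto
w,p=snap('wrist','w6'); s,_=snap('scene','s6')
P=pull(.78); goto(P-[0,0,.024],yaw); print(proj(p,P),proj(p,[pull(.7),pull(.86)]))
cv2.imwrite('pics/c6.png',cv2.resize(w[150:450,120:520],(600,450))[:,:,::-1])
```

```text
turn [-0.03  0.02 -0.  ] shift [-0.0007 -0.0015  0.0363] at [0.5195 0.1067 0.149 ] clk 6.3
[[315.04159468 288.2694556 ]] [[314.96611249 313.93495774]
 [315.12553673 264.85411395]]
```

View pics/c6.png

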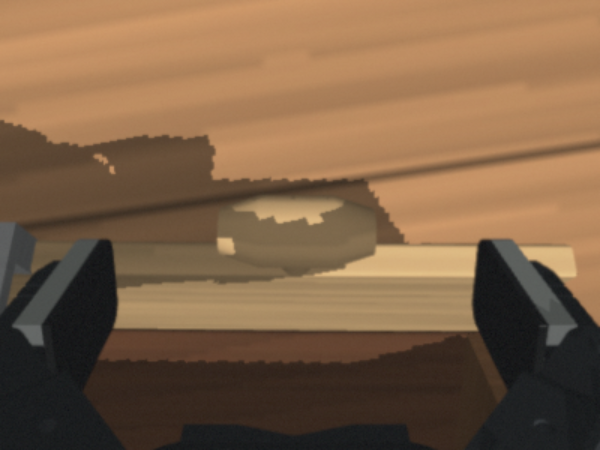

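The barrel is centred at wrist pixel (318,305), which gives a flap angle of about 0.73. It sits nicely between the open fingers. Correcting, going down and closing with a longer settle.

move_arm(
  moves=[
    [0,0,0,0.001,0.005,0.015,0.085],
    [0,0,0,0.001,0.005,0.031,0.085],
    [0,0,0,0.001,0.005,0.031,0.085],
    [0,0,0,0.001,0.005,0.031,0.03],
    [0,0,0,0.001,0.005,0.031,0.03],
    [0,0,0,0.001,0.005,0.031,0.03],
    [0,0,0,0.001,0.005,0.031,0.03],
    [0,0,0,0.001,0.005,0.031,0.03],
    [0,0,0,0.001,0.005,0.031,0.03],
  ],
  grip_force=50,
)

```text
clock: 7.2
position: [0.5242, 0.1057, 0.1182]
ee_rot: [0.759, 0.651, -0.001, -0.0]
ft_force: [-6.7, -4.3, 7.9]
grip_width: 0.508
```

move_arm(
  moves=[
    [0,0,0,0,-0.0081,0.0078,0.03],
    [0,0,0,0,-0.0161,0.0167,0.03],
    [0,0,0,0,-0.0234,0.0262,0.03],
    [0,0,0,0,-0.0299,0.0363,0.03],
    [0,0,0,0,-0.0356,0.0469,0.03],
    [0,0,0,0,-0.0403,0.0579,0.03],
    [0,0,0,0,-0.0442,0.0693,0.03],
    [0,0,0,0,-0.0472,0.0809,0.03],
    [0,0,0,0,-0.0493,0.0927,0.03],
    [0,0,0,0,-0.0493,0.0927,0.03],
  ],
)

```text
clock: 8.2
position: [0.4754, 0.1134, 0.0246]
ee_rot: [0.759, 0.651, -0.001, -0.0]
ft_force: [-3.0, -3.7, -1.6]
grip_width: 0.511
```

move_arm(
  moves=[
    [0,0,0,0,-0.001,0.003,0.03],
    [0,0,0,0,-0.001,0.003,0.03],
    [0,0,0,0,-0.001,0.003,0.03],
    [0,0,0,0,0,0.001,0.085],
    [0,0,0,0,0,0.001,0.085],
    [0,0,0,0,0,0,0.085],
    [0,0,0,0,0,-0.05,0.085],
    [0,0,0,0,0,-0.1,0.085],
    [0,0,0,0,0,-0.15,0.085],
    [0,0,0,0,0,-0.2,0.085],
  ],
)

```text
clock: 9.2
position: [0.4757, 0.1142, 0.2268]
ee_rot: [0.759, 0.651, 0.0, -0.0]
ft_force: [0.9, 2.5, -0.2]
grip_width: 0.994
```

Run:
```python
from m import *; from g import goto
goto([.456,-.3726,.22],yaw)
s,_=snap('scene','s7'); c=s[225:262,365:405]; h=cv2.cvtColor(c,cv2.COLOR_RGB2HSV)
print([ (round(a,2),proj(ps,pull(a)).round(1).tolist()) for a in (1.25,1.35,1.45)])
m=((h[...,2]>150)&(h[...,1]<135)).astype(np.uint8);n,l,st,ce=cv2.connectedComponentsWithStats(m);print(st[1:],ce[1:]+[365,225])
```

```text
turn [ 0.01 -0.02 -0.  ] shift [-0.4841  0.0545  0.0067] at [0.4757 0.1142 0.2268] clk 9.2
[(1.25, [[388.6, 243.5]]), (1.35, [[388.9, 246.6]]), (1.45, [[388.7, 250.0]])]
[[  0  19  34  18 230]] [[381.49565217 254.3       ]]
```

move_arm(
  moves=[
    [0,0,0,-0.05,0.006,0,0.085],
    [0,0,0,-0.1,0.012,0,0.085],
    [0,0,0,-0.15,0.018,0,0.085],
    [0,0,0,-0.2,0.024,0,0.085],
    [0,0,0,-0.25,0.03,0,0.085],
    [0,0,0,-0.3,0.036,0,0.085],
    [0,0,0,-0.35,0.042,0,0.085],
    [0,0,0,-0.4,0.048,0,0.085],
    [0,0,0,-0.45,0.0545,0,0.085],
    [0,0,0,-0.484,0.0545,0.01,0.085],
  ],
)

```text
clock: 10.25
position: [0.4565, -0.3755, 0.2153]
ee_rot: [0.759, 0.651, -0.0, 0.001]
ft_force: [0.3, 0.7, -0.1]
grip_width: 0.99
```

Run:
```python
from m import *; from g import goto
goto([.456,-.3726,.1],yaw)
w,p=snap('wrist','w8'); h=cv2.cvtColor(w,cv2.COLOR_RGB2HSV)
pr=proj(p,[.456,-.3726,.018])[0]; print(pr,p['xyz'])
x,y=(pr-60).astype(int); c=h[y:y+120,x:x+120]; m=((c[...,1]<70)&(c[...,2]<150)).astype(np.uint8)
n,l,st,ce=cv2.connectedComponentsWithStats(m); 
for i in range(1,n):
  if st[i,4]>200: print(st[i],ce[i]+[x,y],onz(p,*(ce[i]+[x,y]),.018))
t,_=snap('top','t8')
cv2.imwrite('pics/c8.png',np.vstack([cv2.resize(w[y-60:y+180,x-100:x+220],(640,330))[:,:,::-1],cv2.resize(t[150:270,200:440],(640,270))[:,:,::-1]]))
goto([.456,-.3726,.1],yaw)
```

```text
turn [ 0.09  0.11 -0.02] shift [ 0.003  -0.0011  0.1153] at [ 0.4565 -0.3755  0.2153] clk 10.25
[318.96272508 202.10300364] [ 0.38398152 -0.36302521  0.37971375]
[  39   38   41   43 1321] [316.68584406 200.6010598 ] [ 0.45433586 -0.37440777  0.018     ]
turn [-0.18  0.17 -0.43] shift [0.0057 0.0025 0.1132] at [ 0.453  -0.3775  0.2132] clk 10.35
```

View pics/c8.png

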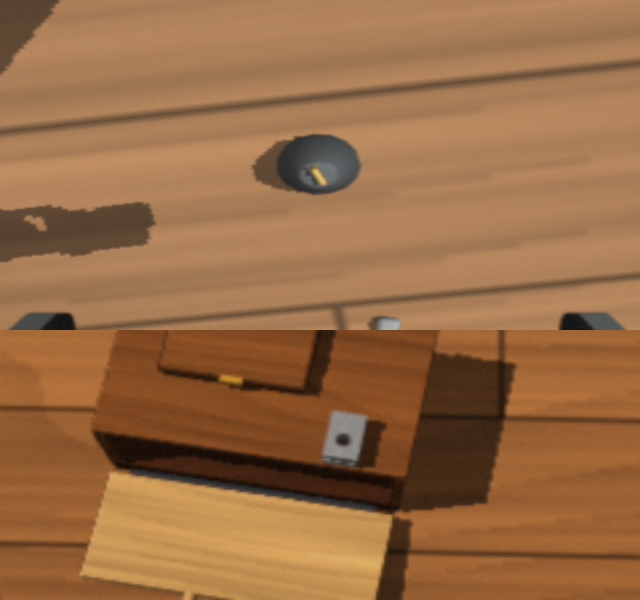

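The flap is fully down, shown open in the top view, and the sinker at wrist (317,201) resolves to (0.455,-0.3735). Descending in two stages.

move_arm(
  moves=[
    [0,0,0,0.004,0.001,0.04,0.085],
    [0,0,0,0.004,0.001,0.08,0.085],
    [0,0,0,0.004,0.001,0.12,0.085],
    [0,0,0,0.004,0.001,0.15,0.085],
    [0,0,0,0.004,0.001,0.15,0.085],
    [0,0,0,0.004,0.001,0.15,0.085],
    [0,0,0,0.004,0.001,0.15,0.085],
  ],
)

```text
clock: 11.05
position: [0.459, -0.3692, 0.0666]
ee_rot: [0.759, 0.651, 0.0, 0.001]
ft_force: [-0.0, -0.9, -0.3]
grip_width: 0.994
```

Run:
```python
from m import *; from g import goto
goto([.455,-.3735,.001],yaw)
```

```text
turn [0.15 0.05 0.  ] shift [-0.0048 -0.0035  0.0656] at [ 0.459  -0.3692  0.0666] clk 11.05
```

move_arm(
  moves=[
    [0,0,0,-0.005,-0.0035,0,0.085],
    [0,0,0,-0.005,-0.0035,0.03,0.085],
    [0,0,0,-0.005,-0.0035,0.05,0.085],
    [0,0,0,-0.005,-0.0035,0.065,0.085],
    [0,0,0,-0.005,-0.0035,0.065,0.085],
    [0,0,0,-0.005,-0.0035,0.065,0.03],
    [0,0,0,-0.005,-0.0035,0.065,0.03],
    [0,0,0,-0.005,-0.0035,0.065,0.03],
    [0,0,0,-0.005,-0.0035,0.065,0.03],
    [0,0,0,-0.005,-0.0035,0.065,0.03],
  ],
  grip_force=50,
)

```text
clock: 12.05
position: [0.4543, -0.3739, 0.001]
ee_rot: [0.759, 0.651, 0.0, 0.001]
ft_force: [-1.7, -0.2, 8.0]
grip_width: 0.364
```

Run:
```python
from m import *; from g import goto
a=1.45;d=.07
T=W(q,np.array([[-d*np.sin(a)+.006*np.cos(a),.0,.03+d*np.cos(a)+.006*np.sin(a)]]))[0]; print('flap spot',T)
goto(T,yaw)
```

```text
flap spot [0.54960432 0.07098514 0.04439147]
turn [ 0.1   0.06 -0.02] shift [ 0.4542  0.0266 -0.0439] at [ 0.4543 -0.3739  0.001 ] clk 12.05
```

Run:
```python
from m import *
w,p=snap('wrist','w9');s,_=snap('scene','s9')
cv2.imwrite('pics/c9.png',np.hstack([cv2.resize(w[200:440,190:450],(440,406)),cv2.resize(s[130:220,170:250],(360,406))])[:,:,::-1])
o=manip.get_obs();print(o['grip_width'],o['ft_force'],proj(p,[[.455,-.3735,0],[.455,-.3735,.05]]))
```

```text
0.3636058698733397 [-1.58148102 -0.40162333  7.60037147] [[315.6422709  294.27633204]
 [315.20554475 358.28328016]]
```

View pics/c9.png

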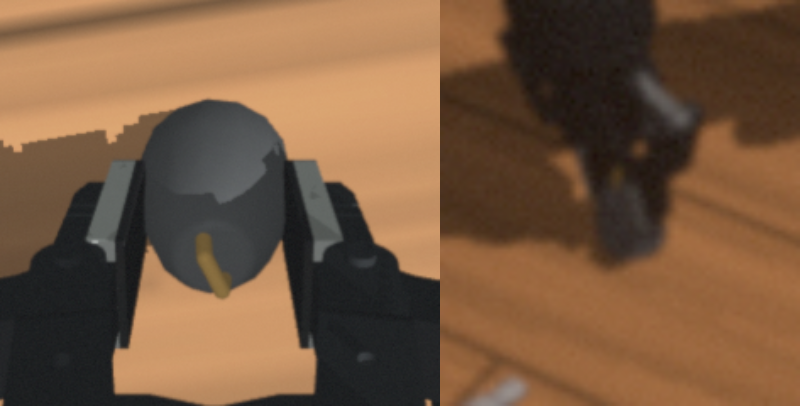

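Both pads hold the sinker, which stays upright with its eye at crop (210,265) as predicted. The opening reads lower than 38 mm, so I'll test the hold with a small lift.

move_arm(
  moves=[
    [0,0,0,0,0,0,0.02],
    [0,0,0,0,0,0,0.02],
    [0,0,0,0,0,-0.003,0.02],
    [0,0,0,0,0,-0.006,0.02],
    [0,0,0,0,0,-0.01,0.02],
    [0,0,0,0,0,-0.012,0.02],
    [0,0,0,0,0,-0.012,0.02],
  ],
  grip_force=60,
)

```text
clock: 12.85
position: [0.4539, -0.3729, 0.0119]
ee_rot: [0.759, 0.651, 0.0, 0.0]
ft_force: [-1.0, 0.8, -3.4]
grip_width: 0.35
```

Run:
```python
from m import *
w,p=snap('wrist','w10');v,_=snap('wrist','w11')
o=manip.get_obs();print(o['grip_width'],o['ft_force'],o['position'])
a=cv2.imread('pics/w9.png').astype(int)[200:440,190:450]; b=cv2.imread('pics/w10.png').astype(int)[200:440,190:450]
# sinker grey + brass in tool-fixed image: same place => lifted with gripper
f=lambda c:[np.argwhere((c[...,2]-c[...,0]>35)&(c[...,2]<170)&(c[...,2]>70)&(np.arange(240)[:,None]>130)&(np.arange(240)[:,None]<180)&(abs(np.arange(260)-122)<20)).mean(0)]
print(f(a),f(b), np.abs(a-b)[50:180,90:160].mean(), np.abs(a-b)[0:40].mean())
```

```text
0.3530685144150201 [ 0.23128788  0.04954099 -3.77581847] [ 0.45370345 -0.37283924  0.01156451]
[array([158.50234742, 124.33568075])] [array([158.32289157, 124.1686747 ])] 4.7704029304029305 7.993429487179487
```

move_arm(
  moves=[
    [0,0,0,0,0,-0.04,0.02],
    [0,0,0,0,0,-0.08,0.02],
    [0,0,0,0,0,-0.12,0.02],
    [0,0,0,0.03,0,-0.15,0.02],
    [0,0,0,0.07,0,-0.15,0.02],
    [0,0,0,0.12,0,-0.15,0.02],
    [0,0,0,0.17,0,-0.15,0.02],
    [0,0,0,0.22,0.005,-0.15,0.02],
    [0,0,0,0.27,0.01,-0.15,0.02],
    [0,0,0,0.31,0.015,-0.15,0.02],
  ],
)

```text
clock: 13.95
position: [0.5158, -0.0656, 0.1617]
ee_rot: [0.758, 0.652, 0.001, -0.0]
ft_force: [0.2, -0.6, -3.0]
grip_width: 0.347
```

Run:
```python
from m import *; from g import goto
goto([.5496,.071,.10],yaw)
```

```text
turn [ 0.   -0.08  0.1 ] shift [0.14   0.0129 0.0619] at [ 0.5158 -0.0656  0.1617] clk 13.95
```

move_arm(
  moves=[
    [0,0,0,0.04,0.004,0,0.02],
    [0,0,0,0.08,0.008,0,0.02],
    [0,0,0,0.12,0.012,0,0.02],
    [0,0,0,0.137,0.012,0,0.02],
    [0,0,0,0.137,0.012,0.03,0.02],
    [0,0,0,0.137,0.012,0.06,0.02],
    [0,0,0,0.137,0.012,0.09,0.02],
    [0,0,0,0.137,0.012,0.1,0.02],
    [0,0,0,0.137,0.012,0.1,0.02],
    [0,0,0,0.137,0.012,0.1,0.02],
  ],
)

```text
clock: 14.95
position: [0.5492, 0.0645, 0.0629]
ee_rot: [0.759, 0.651, 0.001, 0.0]
ft_force: [0.0, 0.8, -2.4]
grip_width: 0.351
```

Run:
```python
from m import *; from g import goto
goto([.5496,.071,.0454],yaw); print(manip.get_obs()['ft_force'])
```

```text
turn [ 0.07 -0.03 -0.03] shift [ 0.0064 -0.0006  0.0175] at [0.5492 0.0645 0.0629] clk 14.95
[ 0.020776    0.80245786 -2.35044571]
```

move_arm(
  moves=[
    [0,0,0,0,0,0.006,0.02],
    [0,0,0,0,0,0.011,0.02],
    [0,0,0,0,0,0.014,0.02],
    [0,0,0,0,0,0.016,0.02],
    [0,0,0,0,0,0.016,0.02],
  ],
)

```text
clock: 15.45
position: [0.5495, 0.0647, 0.0464]
ee_rot: [0.759, 0.651, 0.001, 0.001]
ft_force: [1.4, -0.2, 4.8]
grip_width: 0.349
```

Contact felt: the vertical force went from -3 to +4.8 N. Releasing and rising.

move_arm(
  moves=[
    [0,0,0,0,0,0.0005,0.05],
    [0,0,0,0,0,0.0005,0.07],
    [0,0,0,0,0,0.0,0.085],
    [0,0,0,0,0,0.0,0.085],
    [0,0,0,0,0,-0.03,0.085],
    [0,0,0,0,0,-0.08,0.085],
    [0,0,0,0,0,-0.13,0.085],
    [0,0,0,0,0,-0.16,0.085],
    [0,0,0,0,0,-0.16,0.085],
  ],
)

```text
clock: 16.35
position: [0.5506, 0.065, 0.2102]
ee_rot: [0.759, 0.651, 0.003, 0.001]
ft_force: [-0.0, -1.0, -0.3]
grip_width: 0.995
```

Run:
```python
from m import *; from g import goto
goto(pull(1.45)*[1,1,0]+[0,0,.2],yaw)
w,p=snap('wrist','w12'); s,_=snap('scene','s12'); t,_=snap('top','t12')
print('pull px',proj(p,[pull(1.45),pull(1.4)]))
cv2.imwrite('pics/c12.png',np.hstack([w[:, :, ::-1][0:480:1,60:480],cv2.resize(t[140:300,220:380],(380,480))[:,:,::-1]]))
```

```text
turn [ 0.36 -0.22 -0.02] shift [ 0.0357 -0.0821  0.0098] at [0.5506 0.065  0.2102] clk 16.35
pull px [[361.49274948 105.25398793]
 [362.54340586 106.54423395]]
```

View pics/c12.png

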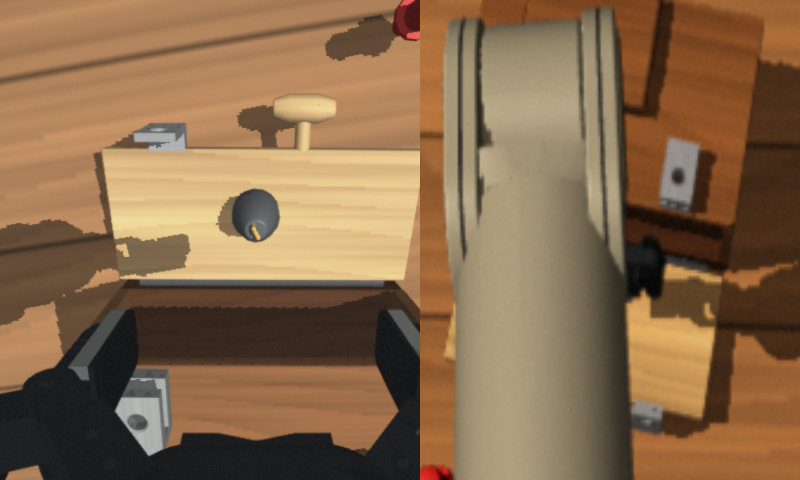

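The sinker stands upright on the open flap at (316,215) in the wrist image. The pull is at (365,108), within 3 mm of prediction. Going back to the pull.

move_arm(
  moves=[
    [0,0,0,0.018,-0.041,0,0.085],
    [0,0,0,0.0365,-0.082,0,0.085],
    [0,0,0,0.0365,-0.082,0,0.085],
    [0,0,0,0.0365,-0.082,0.04,0.085],
    [0,0,0,0.0365,-0.082,0.08,0.085],
    [0,0,0,0.0365,-0.082,0.12,0.085],
    [0,0,0,0.0365,-0.082,0.12,0.085],
    [0,0,0,0.0365,-0.082,0.12,0.085],
    [0,0,0,0.0365,-0.082,0.12,0.085],
  ],
)

```text
clock: 17.4
position: [0.474, 0.1134, 0.0873]
ee_rot: [0.759, 0.651, 0.001, 0.0]
ft_force: [-0.3, 0.3, 0.8]
grip_width: 0.998
```

Run:
```python
from m import *; from g import goto
goto([.4756,.1138,.0255],yaw)
```

```text
turn [ 0.1  -0.06 -0.02] shift [0.0005 0.0014 0.0618] at [0.474  0.1134 0.0873] clk 17.4
```

move_arm(
  moves=[
    [0,0,0,0.0005,0.0015,0.03,0.085],
    [0,0,0,0.0005,0.0015,0.06,0.085],
    [0,0,0,0.0005,0.0015,0.0625,0.085],
    [0,0,0,0.0005,0.0015,0.0625,0.03],
    [0,0,0,0.0005,0.0015,0.0625,0.03],
    [0,0,0,0.0005,0.0015,0.0625,0.03],
    [0,0,0,0.0005,0.0015,0.0625,0.03],
    [0,0,0,0.0005,0.0015,0.0625,0.03],
    [0,0,0,0.0005,0.0015,0.0625,0.03],
  ],
  grip_force=50,
)

```text
clock: 18.3
position: [0.4756, 0.1134, 0.0253]
ee_rot: [0.759, 0.651, 0.001, 0.0]
ft_force: [-4.5, -2.5, 15.2]
grip_width: 0.513
```

move_arm(
  moves=[
    [0,0,0,0,0.0016,-0.0104,0.03],
    [0,0,0,0,0.004,-0.0206,0.03],
    [0,0,0,0,0.007,-0.0306,0.03],
    [0,0,0,0,0.0108,-0.0405,0.03],
    [0,0,0,0,0.0152,-0.05,0.03],
    [0,0,0,0,0.0203,-0.0591,0.03],
    [0,0,0,0,0.026,-0.068,0.03],
    [0,0,0,0,0.0323,-0.0763,0.03],
    [0,0,0,0,0.0392,-0.0843,0.03],
    [0,0,0,0,0.0467,-0.0917,0.03],
  ],
)

```text
clock: 19.3
position: [0.5203, 0.1062, 0.1153]
ee_rot: [0.759, 0.651, -0.0, -0.0]
ft_force: [2.3, -1.4, -11.5]
grip_width: 0.504
```

Run:
```python
from m import *
o=manip.get_obs(); P=R.from_euler('z',-q[2]).apply(o['position']+[0,0,.024]-[q[0],q[1],.03]); print(P,np.hypot(P[0],P[2]),np.arctan2(-P[0],P[2]))
```

```text
[-0.10307191  0.03035504  0.10930627] 0.15023874080312075 0.7560516218000101
```

Radius 150 mm and angle 0.756, exactly on the arc. Continuing to home.

move_arm(
  moves=[
    [0,0,0,0,0.0091,-0.0078,0.03],
    [0,0,0,0,0.0188,-0.0149,0.03],
    [0,0,0,0,0.029,-0.0212,0.03],
    [0,0,0,0,0.0397,-0.0266,0.03],
    [0,0,0,0,0.0508,-0.0312,0.03],
    [0,0,0,0,0.0622,-0.0348,0.03],
    [0,0,0,0,0.0739,-0.0375,0.03],
    [0,0,0,0,0.0858,-0.0393,0.03],
    [0,0,0,0,0.0962,-0.0401,0.03],
    [0,0,0,0,0.1022,-0.0402,0.03],
  ],
)

```text
clock: 20.3
position: [0.6229, 0.0898, 0.1572]
ee_rot: [0.759, 0.651, 0.0, 0.0]
ft_force: [-4.6, -2.3, 8.9]
grip_width: 0.501
```

move_arm(
  moves=[
    [0,0,0,0,0.002,0,0.03],
    [0,0,0,0,0.003,0,0.03],
    [0,0,0,0,0.003,0,0.03],
    [0,0,0,0,0.003,0,0.03],
    [0,0,0,0,0.003,0,0.03],
  ],
)

```text
clock: 20.8
position: [0.6258, 0.0894, 0.1574]
ee_rot: [0.759, 0.651, 0.001, 0.001]
ft_force: [-2.2, -3.4, 6.7]
grip_width: 0.501
```

Run:
```python
from m import *
o=manip.get_obs(); P=R.from_euler('z',-q[2]).apply(o['position']+[0,0,.024]-[q[0],q[1],.03]); print(o['ft_force'],P,np.hypot(P[0],P[2]),np.arctan2(-P[0],P[2]))
```

```text
[-2.17039538 -3.3577309   6.68360912] [0.00370299 0.02979239 0.15135239] 0.15139768684524987 -0.02446113120596278
```

move_arm(
  moves=[
    [0,0,0,0,0.002,0,0.03],
    [0,0,0,0,0.004,0,0.03],
    [0,0,0,0,0.004,0,0.03],
    [0,0,0,0,0.004,0,0.03],
  ],
)

```text
clock: 21.2
position: [0.6297, 0.0888, 0.1574]
ee_rot: [0.759, 0.651, 0.001, 0.001]
ft_force: [-2.0, -2.3, 7.2]
grip_width: 0.498
```

The force isn't rising, so the pads may be sliding on the barrel. I'll release, rise, and measure the pull and lug from above.

move_arm(
  moves=[
    [0,0,0,0,0,0,0.085],
    [0,0,0,0,0,0,0.085],
    [0,0,0,0,0,0,0.085],
    [0,0,0,0,-0.003,-0.05,0.085],
    [0,0,0,0,-0.006,-0.1,0.085],
    [0,0,0,0,-0.006,-0.12,0.085],
    [0,0,0,0,-0.006,-0.12,0.085],
    [0,0,0,0,-0.006,-0.12,0.085],
  ],
)

```text
clock: 22.0
position: [0.6226, 0.0911, 0.2749]
ee_rot: [0.759, 0.651, 0.0, -0.0]
ft_force: [0.1, -0.1, -1.8]
grip_width: 0.993
```

Run:
```python
from m import *
w,p=snap('wrist','w13'); t,_=snap('top','t13'); s,_=snap('scene','s13')
print(manip.get_obs()['position'])
print('pull a=0,.05,.1',proj(p,[pull(0),pull(.05),pull(.1)]).round(1).tolist(),'fork',proj(p,W(q,L[3:])))
# crop
cv2.imwrite('pics/c13.png',np.vstack([cv2.resize(w[180:360,80:440],(800,400)),np.hstack([cv2.resize(s[215:305,265:415],(400,200)),cv2.resize(t[170:230,215:380],(400,200))])])[:,:,::-1])
```

```text
[0.62202685 0.09091896 0.27354958]
pull a=0,.05,.1 [[313.6, 234.1], [313.6, 222.9], [313.6, 211.5]] fork [[160.43921933 272.8220612 ]]
```

View pics/c13.png

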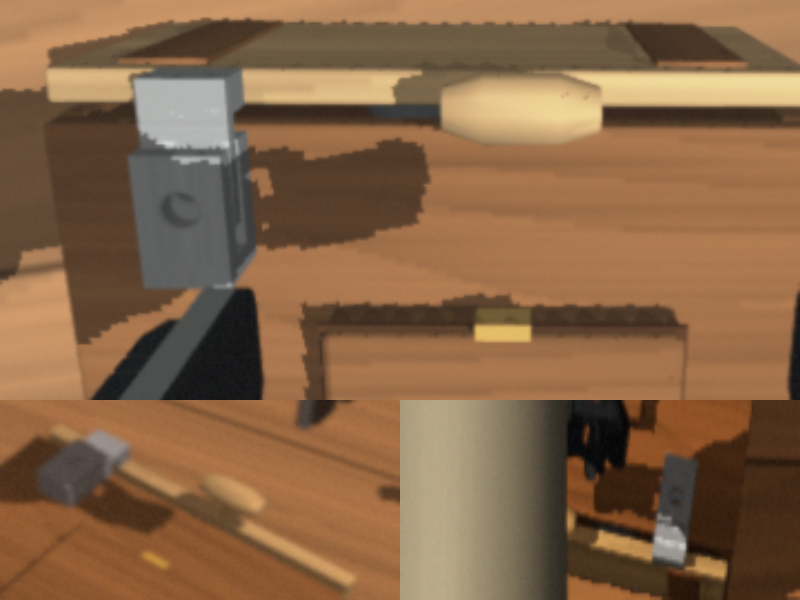

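The pull is at wrist (315,229) and the fork hole at (161.5,274) against a predicted (160.4,272.8). That puts the flap at about 0.03 rad, nearly but not surely home. I'll push it home with shut fingers from the front until the force builds.

move_arm(
  moves=[
    [0,0,0,0,-0.03,0,0.02],
    [0,0,0,0,-0.05,0,0],
    [0,0,0,0,-0.05,0,0],
    [0,0,0,0,-0.05,0.03,0],
    [0,0,0,0,-0.05,0.06,0],
    [0,0,0,0,-0.05,0.09,0],
    [0,0,0,0,-0.05,0.11,0],
    [0,0,0,0,-0.05,0.11,0],
    [0,0,0,0,-0.05,0.11,0],
  ],
)

```text
clock: 23.05
position: [0.5734, 0.0981, 0.1652]
ee_rot: [0.759, 0.651, -0.0, 0.0]
ft_force: [0.5, -0.1, 0.2]
grip_width: 0.004
```

```bash
cat > lk.py <<'E'
from m import *
o=manip.get_obs(); print(o['ft_force'],o['clock'],'locker',R.from_euler('z',-q[2]).apply(o['position']-[q[0],q[1],0]))
E
python3 lk.py
```

```text
[ 0.49220166 -0.12057082  0.20947357] 23.05 locker [-0.04936346  0.0304426   0.16516247]
```

move_arm(
  moves=[
    [0,0,0,0,0.01,0,0],
    [0,0,0,0,0.02,0,0],
    [0,0,0,0,0.023,0,0],
    [0,0,0,0,0.025,0,0],
    [0,0,0,0,0.027,0,0],
    [0,0,0,0,0.027,0,0],
    [0,0,0,0,0.027,0,0],
  ],
)

```text
clock: 23.75
position: [0.5998, 0.0943, 0.1651]
ee_rot: [0.759, 0.651, 0.0, -0.0]
ft_force: [-0.9, -0.2, 0.4]
grip_width: 0.0
```

```bash
python3 lk.py
```

```text
[-0.90305926 -0.18248978  0.44810436] 23.75 locker [-0.02273399  0.03069581  0.16509922]
```

Almost no force yet; continue gently.

move_arm(
  moves=[
    [0,0,0,0,0.001,0,0],
    [0,0,0,0,0.002,0,0],
    [0,0,0,0,0.003,0,0],
    [0,0,0,0,0.004,0,0],
    [0,0,0,0,0.004,0,0],
    [0,0,0,0,0.004,0,0],
  ],
)

```text
clock: 24.35
position: [0.6039, 0.0938, 0.1652]
ee_rot: [0.759, 0.651, 0.0, -0.0]
ft_force: [-2.0, 1.3, 2.7]
grip_width: -0.001
```

```bash
python3 lk.py
```

```text
[-2.00348708  1.29810244  2.66071212] 24.35 locker [-0.0185784   0.03076316  0.16520286]
```

move_arm(
  moves=[
    [0,0,0,0,0.001,0,0],
    [0,0,0,0,0.002,0,0],
    [0,0,0,0,0.003,0,0],
    [0,0,0,0,0.004,0,0],
    [0,0,0,0,0.004,0,0],
  ],
)

```text
clock: 24.85
position: [0.6082, 0.093, 0.1654]
ee_rot: [0.759, 0.651, 0.0, 0.0]
ft_force: [-2.0, 1.1, 5.4]
grip_width: 0.002
```

```bash
python3 lk.py
```

```text
[-2.03490122  1.08914116  5.36259262] 24.85 locker [-0.01422655  0.03070661  0.16539562]
```

move_arm(
  moves=[
    [0,0,0,0,0.001,0,0],
    [0,0,0,0,0.002,0,0],
    [0,0,0,0,0.003,0,0],
    [0,0,0,0,0.004,0,0],
    [0,0,0,0,0.004,0,0],
  ],
)

```text
clock: 25.35
position: [0.6085, 0.0931, 0.1652]
ee_rot: [0.759, 0.651, -0.002, -0.003]
ft_force: [-23.3, 1.4, 18.4]
grip_width: 0.001
```

```bash
python3 lk.py
python3 - <<'E'
from m import *
w,p=snap('wrist','w14')
print(w[200:330:4,300].tolist())
# roof front edge & flap edge along the right side columns
for n in('w13','w14'):
  im=cv2.imread(f'pics/{n}.png')
  for c in (370,390): print(n,c,im[180:280,c].astype(int).sum(1).tolist())
pp=W(q,np.array([[.008,.08,.15],[-.006,.08,.15],[.006,.08,.15]])); print(proj(p,pp))
E
```

```text
[-23.30443478   1.40509318  18.37677274] 25.35 locker [-0.01393368  0.03080144  0.16524353]
[[211, 155, 109], [214, 159, 112], [215, 158, 111], [212, 156, 110], [211, 156, 108], [209, 155, 108], [210, 154, 107], [209, 156, 107], [125, 94, 67], [85, 78, 71], [128, 107, 78], [123, 103, 75], [126, 105, 77], [126, 105, 77], [125, 105, 77], [129, 107, 79], [133, 110, 80], [131, 109, 80], [124, 103, 76], [124, 103, 75], [126, 106, 78], [117, 96, 71], [126, 106, 77], [117, 100, 73], [101, 104, 100], [100, 104, 100], [103, 106, 103], [102, 106, 102], [101, 105, 102], [102, 105, 102], [103, 106, 102], [100, 104, 100], [102, 105, 102]]
w13 370 [433, 431, 431, 432, 429, 428, 422, 420, 416, 391, 278, 173, 155, 161, 156, 154, 153, 147, 148, 144, 143, 136, 145, 197, 243, 256, 239, 234, 239, 252, 251, 299, 439, 546, 588, 609, 610, 608, 601, 591, 583, 575, 573, 565, 565, 558, 515, 411, 187, 120, 130, 123, 123, 137, 164, 173, 208, 280, 342, 354, 357, 359, 372, 371, 369, 364, 365, 363, 359, 354, 353, 341, 338, 331, 340, 342, 344, 345, 348, 336, 340, 340, 351, 365, 354, 357, 362, 354, 359, 358, 361, 34
[... 957 characters left out ...]
02, 301, 300, 316, 319, 323, 317, 321, 310, 307, 309, 313, 307, 297, 293, 295, 303, 312, 314, 310, 315]
w14 390 [461, 464, 470, 478, 481, 488, 493, 499, 500, 496, 490, 490, 483, 486, 478, 479, 478, 472, 471, 471, 466, 468, 465, 465, 466, 461, 466, 460, 462, 459, 459, 459, 465, 466, 470, 469, 471, 476, 477, 474, 472, 473, 473, 469, 467, 459, 457, 455, 460, 459, 456, 419, 281, 255, 251, 236, 163, 174, 180, 183, 181, 179, 176, 176, 181, 178, 175, 178, 176, 175, 178, 175, 179, 175, 175, 172, 181, 172, 178, 180, 178, 175, 155, 161, 159, 171, 224, 262, 279, 296, 312, 303, 281, 280, 270, 262, 260, 261, 260, 268]
[[415.5427417  322.50174175]
 [417.54544308 296.0565213 ]
 [415.8253251  318.79012207]]
```

Hard stop: the force jumped to 23 N with no further travel, so the flap is home. Retreating and heading for the pin.

Run:
```python
from m import *; from g import goto
goto([.499,.335,.20],yaw)
```

```text
turn [-0.44 -0.01  0.03] shift [ 0.2226 -0.1451 -0.0336] at [0.6085 0.0931 0.1652] clk 25.4
```

move_arm(
  moves=[
    [0,0,0,0,-0.02,0,0],
    [0,0,0,0,-0.045,-0.03,0],
    [0,0,0,0.04,-0.07,-0.06,0.03],
    [0,0,0,0.08,-0.1,-0.06,0.06],
    [0,0,0,0.12,-0.12,-0.06,0.06],
    [0,0,0,0.16,-0.145,-0.05,0.06],
    [0,0,0,0.2,-0.145,-0.034,0.06],
    [0,0,0,0.2225,-0.145,-0.034,0.06],
    [0,0,0,0.2225,-0.145,-0.034,0.06],
    [0,0,0,0.2225,-0.145,-0.034,0.06],
  ],
)

```text
clock: 26.4
position: [0.5026, 0.3339, 0.1986]
ee_rot: [0.759, 0.651, -0.0, 0.001]
ft_force: [-0.7, -0.0, 0.0]
grip_width: 0.7
```

Run:
```python
from m import *; from g import goto
snap('top','t15')
w,p=snap('wrist','w15'); goto([.499,.335,.20],yaw)
h=cv2.cvtColor(w,cv2.COLOR_RGB2HSV); m=cv2.inRange(h,(45,90,30),(90,255,255))
n,l,st,ce=cv2.connectedComponentsWithStats(m)
for i in range(1,n):
  if st[i,4]>100: print('green',st[i],ce[i])
print('pred top/bottom of handle',proj(p,[[.499,.335,.08],[.499,.335,.039]]))
# steel collar: low saturation bright
m=((h[...,1]<60)&(h[...,2]>110)).astype(np.uint8); n,l,st,ce=cv2.connectedComponentsWithStats(m)
for i in range(1,n):
  if st[i,4]>60: print('steel',st[i],ce[i],onz(p,*ce[i],.0375))
# block top by darkness
m=((h[...,2]<75)&(h[...,1]>80)).astype(np.uint8)
n,l,st,ce=cv2.connectedComponentsWithStats(m)
for i in range(1,n):
  if st[i,4]>800: print('dark',st[i],ce[i])
```

```text
turn [ 0.03  0.   -0.12] shift [ 0.0015 -0.0042 -0.0007] at [0.503  0.3329 0.1993] clk 26.5
green [ 324   49   36   42 1125] [341.37777778  69.35555556]
green [309 199  22  30 525] [319.24952381 213.87238095]
pred top/bottom of handle [[317.06133779 219.66571938]
 [317.0137947  207.59323544]]
steel [317  56  44  44 539] [335.10018553  84.35621521] [0.40842907 0.36286389 0.0375    ]
steel [306 191  29  25 270] [320.85555556 200.10740741] [0.49371038 0.3389662  0.0375    ]
steel [206 300  20  21 224] [215.94196429 308.41071429] [0.5745127  0.23355399 0.0375    ]
steel [407 301  37  44 475] [423.64631579 320.21263158] [0.61412473 0.41244377 0.0375    ]
steel [430 349  17  14 113] [435.07964602 355.14159292] [0.65111382 0.42002308 0.0375    ]
steel [189 351  15  12 102] [198.02941176 355.60784314] [0.61826071 0.20659589 0.0375    ]
dark [  438   117   173   243 14943] [517.91273506 226.6872114 ]
```

The top handle centroid and collar agree on the pin at about (0.4975, 0.337), within 3 mm of the triangulated point. Descending onto the handle.

move_arm(
  moves=[
    [0,0,0,0.003,-0.006,0.04,0.06],
    [0,0,0,0.003,-0.006,0.08,0.06],
    [0,0,0,0.003,-0.006,0.11,0.06],
    [0,0,0,0.003,-0.006,0.135,0.06],
    [0,0,0,0.003,-0.006,0.15,0.06],
    [0,0,0,0.003,-0.006,0.152,0.06],
    [0,0,0,0.003,-0.006,0.152,0.06],
  ],
)

```text
clock: 27.2
position: [0.4974, 0.338, 0.0479]
ee_rot: [0.759, 0.651, 0.0, 0.0]
ft_force: [0.3, -0.5, 0.5]
grip_width: 0.703
```

Run:
```python
from m import *; from g import goto
w,p=snap('wrist','w16'); goto([.4975,.337,.047],yaw)
h=cv2.cvtColor(w,cv2.COLOR_RGB2HSV); m=cv2.inRange(h,(45,90,30),(90,255,255))
n,l,st,ce=cv2.connectedComponentsWithStats(m)
for i in range(1,n):
  if st[i,4]>100: print('green',st[i],ce[i])
X=np.array([.4975,.337,0])
t=np.linspace(0,2*np.pi,60); c=np.c_[np.cos(t),np.sin(t),0*t]*.008
b=np.vstack([proj(p,X+[0,0,.08]+c),proj(p,X+[0,0,.039]+c)]); print('pred bbox',b.min(0),b.max(0))
```

```text
turn [ 0.07 -0.09 -0.04] shift [-0.0015  0.0001  0.0015] at [0.4977 0.3385 0.0485] clk 27.25
green [ 320    0   85   84 5690] [358.86502636  36.19841828]
green [ 290  275   44   76 2640] [311.68068182 314.21742424]
pred bbox [289.13774471 269.87345118] [333.34163533 350.25726962]
```

The measured handle box (290–334, 275–351) matches the prediction (289–333, 270–350). Gripping and lifting.

move_arm(
  moves=[
    [0,0,0,-0.0015,0,0.0005,0.06],
    [0,0,0,-0.0015,0,0.0005,0.005],
    [0,0,0,-0.0015,0,0.0005,0.005],
    [0,0,0,-0.0015,0,0.0005,0.005],
    [0,0,0,-0.0015,0,0.0005,0.005],
    [0,0,0,-0.0015,0,0.0005,0.005],
    [0,0,0,-0.0015,0,-0.02,0.005],
    [0,0,0,-0.0015,0,-0.05,0.005],
    [0,0,0,-0.0015,0,-0.1,0.005],
    [0,0,0,-0.0015,0,-0.15,0.005],
  ],
  grip_force=40,
)

```text
clock: 28.25
position: [0.4959, 0.3363, 0.198]
ee_rot: [0.759, 0.651, -0.001, 0.0]
ft_force: [1.0, 1.0, -0.1]
grip_width: 0.158
```

Run:
```python
from m import *; from g import goto
F=W(q,L[3:])[0]; print('fork',F)
goto([F[0],F[1],.26],yaw); print(manip.get_obs()['grip_width']*85.4)
```

```text
fork [ 0.63385054 -0.01784844  0.178     ]
turn [-0.06  0.08 -0.01] shift [-0.3292  0.1902 -0.0617] at [0.4959 0.3363 0.198 ] clk 28.25
13.526424280423814
```

move_arm(
  moves=[
    [0,0,0,0,0,-0.04,0.005],
    [0,0,0,-0.04,0.02,-0.064,0.005],
    [0,0,0,-0.08,0.045,-0.064,0.005],
    [0,0,0,-0.12,0.07,-0.064,0.005],
    [0,0,0,-0.16,0.095,-0.064,0.005],
    [0,0,0,-0.2,0.12,-0.064,0.005],
    [0,0,0,-0.24,0.14,-0.064,0.005],
    [0,0,0,-0.28,0.165,-0.064,0.005],
    [0,0,0,-0.31,0.19,-0.064,0.005],
    [0,0,0,-0.329,0.19,-0.064,0.005],
  ],
)

```text
clock: 29.25
position: [0.6352, -0.0211, 0.2601]
ee_rot: [0.76, 0.65, -0.001, 0.001]
ft_force: [0.0, 0.5, -1.9]
grip_width: 0.162
```

move_arm(
  moves=[
    [0,0,0,0,0,0,0.005],
    [0,0,0,0,0,0,0.005],
    [0,0,0,0,0,0,0.005],
  ],
)

```text
clock: 29.55
position: [0.6342, -0.0152, 0.2609]
ee_rot: [0.758, 0.652, 0.0, -0.001]
ft_force: [-0.3, -0.4, -0.6]
grip_width: 0.162
```

Run:
```python
from m import *; from g import goto
F=W(q,L[3:])[0]; w,p=snap('wrist','w17'); goto([F[0],F[1],.26],yaw)
o=manip.get_obs(); print('hole pred',proj(p,F))
pos=o['position']; print('pin pred: tip, shank top, handle top',proj(p,[pos-[0,0,.040],pos-[0,0,.014],pos+[0,0,.032]]).round(1).tolist())
u,v=proj(p,F)[0].astype(int)
g=cv2.cvtColor(w,cv2.COLOR_RGB2GRAY)[v-35:v+36:1,u-45:u+46]
np.savetxt('g17.txt',g,fmt='%d')
print(u,v); print('\n'.join(''.join('%4d'%x for x in r[::3]) for r in g[::3]))
cv2.imwrite('pics/c17.png',cv2.resize(w[v-110:v+110,u-140:u+140],(784,616-16))[:,:,::-1])
```

```text
turn [-0.02 -0.06  0.15] shift [-0.0027  0.      0.001 ] at [ 0.6342 -0.0152  0.261 ] clk 29.6
hole pred [[310.64591968 239.90694426]]
pin pred: tip, shank top, handle top [[314.7, 262.9], [314.6, 281.7], [314.2, 330.2]]
310 239
 126 126 125 126 115  71  71  70 160 209 195 194 229 233 236 217 239 238 235 198 209 214 222 137 122 122 120 121 121 121 122
 134 134 133 132 132  73  72  73 128 193 193 193 193 193 193 193 193 192 193 192 193 193 193 139 133 133 133 133 133 133 133
 132 131 122 119  78  71  73  72 118 181 176 149 194 194 196 179 161 190 196 196 180 179 198 138 131 132 132 130 132 131 133
 127 128  72  72  70  70  69  72  85  90  99  98  99  94  85  93  97  99 100  87  95  96 101 121 126 127 125 128 126 127 127
 126 126  76  70  70  70  70  71 174 193 194 194 192 196 195 194 202 196 193 194 193 196 193 154 127 126 127 127 128 128 127
 132 131  90  73  72  72  72  70 174 194 197 195 191 196 194 196 203 198 194 197 196 197 194 157 132 131 132 132 132 131 130
 128 129 114  71  73  70  71  69 174 195 195 193 192 196 194 196 203 199 195 195 194 198 196 153 126 124 125 126 125 124 
[... 1428 characters left out ...]
190 195 192 195 202 197 194 192 193 196 193 139 136 136 133 127 126 127 127
 140 140 139  76  76  76  75  75 143 193 197 194 191 193 193 165 102  99 148 191 194 196 191 139 136 135 136 136 135 134 135
 141 139  87  78  77  79  76  77 145 193 196 191 190 191 137  73  82  93  95 124 187 194 191 144 141 141 141 141 142 141 140
 131 131  79  74  73  72  73  73 145 193 196 193 159  82  95 129 170 194 165 136 105 113 184 141 139 140 139 141 141 138 139
 134 134 121  96  91  75  76  86 151 195 191 155 121 186 193 189 192 193 190 190 203 206 123 138 138 139 139 140 141 140 140
 138 137 138 138 137 136 139 139 169 194 134  89 105 190 189 188 183 191 190 192 193 189 199 129 139 143 143 142 143 143 142
```

Run:
```python
from m import *
im=cv2.imread('pics/w17.png'); g=cv2.cvtColor(im,cv2.COLOR_BGR2GRAY)
m=(g[228:256,290:335]<160).astype(np.uint8); n,l,st,ce=cv2.connectedComponentsWithStats(m)
for i in range(1,n):
  if st[i,4]>20: print('hole',st[i]+[290,228,0,0,0],ce[i]+[290,228])
for v in range(254,300,1): print(v,' '.join('%3d'%x for x in g[v,284:346:2]))
```

```text
hole [334 228   1  28  28] [334.  241.5]
hole [302 233  20  19 291] [311.73883162 241.8419244 ]
254  76  77 107 193 194 196 198 192 188 191 191 192 192 196 200 203 197 194 195 193 192 195 195 192 188 133 128 129 129 130 130
255  77  75 107 194 194 196 197 193 189 191 193 192 194 196 201 200 197 192 196 192 193 196 196 193 186 134 128 129 129 130 130
256  75  76 107 194 195 196 197 195 190 191 192 193 194 197 200 201 197 194 195 194 193 195 197 193 187 135 131 130 130 129 131
257  75  76 106 194 194 195 196 193 190 193 192 192 193 198 199 201 197 192 196 194 192 196 196 194 186 138 133 134 133 133 133
258  75  74 104 192 194 195 197 192 190 193 195 193 194 195 201 200 197 192 195 192 191 195 196 193 187 139 136 134 136 136 134
259  74  75  95 192 195 195 198 193 190 191 192 194 193 193 198 196 191 191 195 193 191 194 195 193 183 137 136 134 133 135 134
260  74  74  93 191 194 194 196 193 191 192 194 192 193 189 182 166 161 178 190 191 191 195 196 193 184 138 133 133 134 134 134
261  78  75  94 191 193 195 197 194 190 193 193 193 191 165 123  98  99 129 168 191 191 195 196 192 182 139 
[... 4183 characters left out ...]
  54  57  57  59  55  57  55  58  83 156  63  57  88  94  93
295  98  98  99 101  93  39  34  47  54  55  55  55  55  57  57  57  56  59  59  57  56  57  55  55  75 137  39  34  85  99 100
296 101 100 102 101  90  35  32  44  53  54  54  56  55  57  57  58  57  57  58  57  58  57  57  56  72 130  36  31  79 100 100
297 101 101 101  99  89  36  33  45  55  57  58  56  56  59  57  57  57  57  60  59  56  57  53  53  67 116  36  36  79 101  99
298 101 101 100  99  88  32  33  46  54  53  56  56  59  57  57  59  60  57  59  58  57  57  56  55  60 110  32  32  70 101 101
299 101  99  99  99  88  34  34  45  57  55  56  58  57  57  58  59  57  57  55  58  57  57  56  54  59  94  33  35  71 100 100
```

The picture limit is reached, so I continue numerically. The pin and fork hole are visible in the same wrist image. The hole's centre is (311.8,242.3), offset (+1.1,+2.4) px from prediction, and the pin's offset is (+0.6,+3.2) px, so the camera bias is common to both. The relative correction is about -2.3 mm along tool x. Lowering to just inside the chamfer.

move_arm(
  moves=[
    [0,0,0,-0.0023,0,0,0.005],
    [0,0,0,-0.0023,0,0.015,0.005],
    [0,0,0,-0.0023,0,0.03,0.005],
    [0,0,0,-0.0023,0,0.036,0.005],
    [0,0,0,-0.0023,0,0.036,0.005],
    [0,0,0,-0.0023,0,0.036,0.005],
    [0,0,0,-0.0023,0,0.036,0.005],
  ],
)

```text
clock: 30.3
position: [0.6342, -0.0196, 0.2256]
ee_rot: [0.759, 0.651, 0.0, 0.0]
ft_force: [-0.2, 0.3, -1.3]
grip_width: 0.16
```

Run:
```python
from m import *; from g import goto
F=W(q,L[3:])[0]; w,p=snap('wrist','w18'); goto([F[0],F[1],.192],yaw)
pos=manip.get_obs()['position']; print('hole pred',proj(p,F),'tip pred',proj(p,pos-[0,0,.04]), manip.get_obs()['ft_force'])
g=cv2.cvtColor(w,cv2.COLOR_RGB2GRAY); u,v=proj(p,F)[0].astype(int)
for r in range(v-16,v+24,2): print(r,' '.join('%3d'%x for x in g[r,u-30:u+32:2]),u-30)
```

```text
turn [ 0.05 -0.01 -0.01] shift [ 0.0017 -0.0007  0.0336] at [ 0.6343 -0.0197  0.2256] clk 30.35
hole pred [[317.93843804 256.86673468]] tip pred [[314.74343696 262.76979554]] [-0.46586397  0.51239421 -0.30182039]
240  74  71  79 177 201 197 198 202 199 194 195 200 199 197 198 200 205 207 206 200 198 202 199 199 199 201 202 197 198 149 131 287
242  70  69  78 177 200 197 198 200 197 193 196 198 198 197 198 201 205 207 205 201 198 200 200 197 200 202 201 197 197 149 134 287
244  72  70  78 177 201 197 200 199 199 192 195 198 197 197 198 200 205 207 205 201 198 202 198 197 199 202 200 198 195 150 136 287
246  72  74  80 177 201 197 199 200 198 193 194 198 198 197 198 198 205 207 205 201 198 202 199 196 199 202 201 200 196 148 134 287
248  75  75  81 179 201 198 197 200 198 193 196 198 199 194 190 182 178 191 199 198 199 201 198 196 198 201 201 199 196 139 130 287
250  74  74  81 177 200 199 200 201 198 193 195 197 188 149 107  84  81  92 122 166 192 202 199 196 200 202 201 198 196 142 135 287
252  72  71  79 173 201 198 199 200 199 193 195 187 130  82  74  73  72  74  77  91 137 197 198
[... 1052 characters left out ...]
 169 195 199 201 200 196 186 138 135 287
270  77  77  77  97 107 101  85 128 187 194 195 194 192 195 198 197 195 194 200 207 212 191 126 168 197 200 199 195 186 134 133 287
272  77  78  79  97 102  81 107 171 162 191 194 193 194 197 196 194 194 195 197 196 195 198 189 136 165 199 199 195 184 134 131 287
274  75  76  78  88  78  89 104 105 109 179 192 187 195 198 192 192 193 195 198 196 192 191 198 207 141 165 198 196 183 136 135 287
276  76  76  76  77  90 105 105 102 105 109 114 113 174 158 118 144 173 186 193 194 191 191 194 203 207 142 189 196 183 138 137 287
278  77  76  77  90 104 105 103 106 105 101  75  64  67  59  63  68  74  91 112 159 190 191 196 197 202 206 175 195 183 138 136 287
```

move_arm(
  moves=[
    [0,0,0,0.0021,-0.0007,0,0.005],
    [0,0,0,0.0021,-0.0007,0,0.005],
    [0,0,0,0.0021,-0.0007,0,0.005],
    [0,0,0,0.0021,-0.0007,0,0.005],
  ],
)

```text
clock: 30.75
position: [0.6336, -0.0174, 0.2251]
ee_rot: [0.759, 0.651, 0.0, 0.0]
ft_force: [-0.3, -0.6, -0.5]
grip_width: 0.159
```

Run:
```python
from m import *; from g import goto
F=W(q,L[3:])[0]; w,p=snap('wrist','w19'); goto([F[0],F[1],.192],yaw)
pos=manip.get_obs()['position']; print('hole pred',proj(p,F),'tip pred',proj(p,pos-[0,0,.04]), manip.get_obs()['ft_force'])
g=cv2.cvtColor(w,cv2.COLOR_RGB2GRAY); u,v=proj(p,F)[0].astype(int)
for r in range(v-12,v+18,3): print(r,' '.join('%3d'%x for x in g[r,295:340:2]))
```

```text
turn [ 0.   -0.   -0.01] shift [-0.0004  0.0003  0.0331] at [ 0.6336 -0.0174  0.2251] clk 30.8
hole pred [[313.98984247 258.88190857]] tip pred [[314.69003715 262.75658681]] [ 0.09652739 -0.01270761 -0.52982576]
246 200 201 198 194 194 199 197 197 196 202 205 208 206 201 196 202 198 196 200 202 201 199 195
249 198 199 198 193 194 199 199 196 196 197 199 205 203 199 197 201 198 197 200 200 199 197 195
252 192 199 198 193 195 197 187 149 108  85  81  92 121 165 192 200 199 195 200 201 199 198 195
255 110 194 180 175 160 165 103  77  76  75  74  76  78  78 109 189 198 196 199 201 200 197 195
258 106 106 106 102  98 132 154  89  79  79  78  78  80  92  85 130 195 196 198 199 199 199 193
261 107 107 106 102  90 121 136 107  88  82  86  94  99  83  87 104 174 197 197 200 200 197 192
264 106 108 105 103  96  79  96  77  82  87  95  95  94 102  93 120 185 196 198 200 199 197 190
267 106 108 106  95  81  84 101 122 146 174 198 199 168 152 130 119 112 137 191 200 199 197 191
270 106 103  85 127 188 195 196 195 193 196 198 195 194 195 198 208 212 193 126 171 197 197 185
273  89  90 145 175 174 122 116 146 195 196 195 194 192 195 197 197 193 192 202 170 135 187 186
```

The hole is centred at u=315.1 and the pin at 315.4, so they are aligned. Inserting slowly.

move_arm(
  moves=[
    [0,0,0,0,0,0.004,0.005],
    [0,0,0,0,0,0.007,0.005],
    [0,0,0,0,0,0.009,0.005],
    [0,0,0,0,0,0.011,0.005],
    [0,0,0,0,0,0.013,0.005],
    [0,0,0,0,0,0.013,0.005],
  ],
)

```text
clock: 31.4
position: [0.6334, -0.0173, 0.2117]
ee_rot: [0.759, 0.651, -0.0, -0.0]
ft_force: [-0.7, 0.0, -0.6]
grip_width: 0.159
```

move_arm(
  moves=[
    [0,0,0,0,0,0.002,0.005],
    [0,0,0,0,0,0.004,0.005],
    [0,0,0,0,0,0.006,0.005],
    [0,0,0,0,0,0.008,0.005],
    [0,0,0,0,0,0.01,0.005],
    [0,0,0,0,0,0.01,0.005],
  ],
)

```text
clock: 32.0
position: [0.6334, -0.0173, 0.2017]
ee_rot: [0.759, 0.651, -0.0, -0.0]
ft_force: [-0.8, -0.1, -0.8]
grip_width: 0.157
```

move_arm(
  moves=[
    [0,0,0,0,0,0.003,0.005],
    [0,0,0,0,0,0.006,0.005],
    [0,0,0,0,0,0.008,0.005],
    [0,0,0,0,0,0.0095,0.005],
    [0,0,0,0,0,0.0105,0.005],
    [0,0,0,0,0,0.0105,0.005],
  ],
)

```text
clock: 32.6
position: [0.6335, -0.0173, 0.1914]
ee_rot: [0.759, 0.651, -0.0, -0.0]
ft_force: [0.2, 0.6, -0.9]
grip_width: 0.162
```

Still no resistance; push on until the collar lands.

move_arm(
  moves=[
    [0,0,0,0,0,0.001,0.005],
    [0,0,0,0,0,0.002,0.005],
    [0,0,0,0,0,0.003,0.005],
    [0,0,0,0,0,0.003,0.005],
  ],
)

```text
clock: 33.0
position: [0.6346, -0.0176, 0.1909]
ee_rot: [0.759, 0.651, 0.001, 0.001]
ft_force: [-3.7, 0.5, 14.4]
grip_width: 0.162
```

The collar has landed: 14 N at TCP z 0.191, where it should be. Releasing and rising clear.

move_arm(
  moves=[
    [0,0,0,0,0,-0.0025,0.005],
    [0,0,0,0,0,-0.0025,0.05],
    [0,0,0,0,0,-0.0025,0.05],
    [0,0,0,0,0,-0.0025,0.05],
    [0,0,0,0,0,-0.03,0.05],
    [0,0,0,0,0,-0.07,0.05],
    [0,0,0,0,-0.05,-0.1,0.05],
    [0,0,0,0,-0.1,-0.1,0.05],
    [0,0,0,0,-0.1,-0.1,0.05],
    [0,0,0,0,-0.1,-0.1,0.05],
  ],
)

```text
clock: 34.0
position: [0.534, -0.0015, 0.2892]
ee_rot: [0.758, 0.652, 0.001, -0.001]
ft_force: [0.9, -0.5, -0.2]
grip_width: 0.588
```

Run:
```python
from m import *
w,p=snap('wrist','w20');s,_=snap('scene','s20');print(manip.get_obs()['position'],manip.get_obs()['ft_force'])
F=W(q,L[3:])[0]; c0=F*[1,1,0]
def comp(im,pp,n):
    e=proj(pp,c0+[0,0,.2035])[0]
    m=cv2.inRange(cv2.cvtColor(im,cv2.COLOR_RGB2HSV),(45,90,30),(90,255,255))
    k,l,st,ce=cv2.connectedComponentsWithStats(m)
    for i in range(1,k):
        if st[i,4]>30 and np.hypot(*(ce[i]-e))<60: print(n,st[i],ce[i].round(1),'pred mid-handle',e.round(1)); r=ce[i]
    return r
t=np.linspace(0,6.28,60);c=np.c_[np.cos(t),np.sin(t),0*t]*.008
for n,im,pp in(('wrist',w,p),('scene',s,ps)):
    r=comp(im,pp,n); b=np.vstack([proj(pp,c0+[0,0,z]+c) for z in(.183,.224)]); print('pred bbox',b.min(0).round(),b.max(0).round())
```

```text
[ 0.53536503 -0.00184436  0.28854505] [ 0.83459742 -0.25029948  0.29727393]
wrist [303 355  23  51 980] [314.1 380.5] pred mid-handle [313.4 375.3]
pred bbox [301. 350.] [325. 404.]
scene [289 223   8  19 105] [293.1 231.8] pred mid-handle [293.5 232.1]
pred bbox [288. 221.] [298. 243.]
```

```bash
python3 -c "
from h import *
print(manip.get_obs()['clock'],abs(manip.get_obs()['joint_velocities']).max()); print(manip.hand_in())"
```

```text
34.1 0.03122042009800465
the job is handed in; nothing more can be done
None
```

The job is handed in at 34.1 s of the 72 s allowed, with every step carried out. No verdict was given, so what follows rests on my own checks.

**What I did**
- I pulled the flap down to its stop. The first grip on the pull slipped off partway, so I regripped and finished the swing.
- I set the sinker upright on the open flap and let go. I then swung the flap up and pushed it with shut fingers until the force jumped to 23 N with no further travel.
- I took the small green pin from its block and pushed it through the fork and lug with almost no resistance. Its collar landed at 14 N, at the expected height, and I let go.

**Last checks**
- **Pin:** its handle's outline matched the predicted seated, upright position to within about 5 px in the wrist camera and 2 px in the scene camera. The scene camera showed the top of the handle 2 px lower than predicted, which I took as measuring error.
- **Flap:** the pin's free passage through the lug confirms it is home.
- **Robot:** after I drew the arm back, the remaining force was under 1 N, so it touches nothing.

**What disagreed or was not checked**
- The finger-opening reading ran 3 to 7 mm below the known sizes.
- The wrist camera was off by about 1.5 mm, which I corrected by comparing the pin and hole in the same image.
- After the first closing the flap still measured about 0.03 rad open, hence the extra push.
- I did not see the sinker inside the closed locker; that rests on the flap closing fully with the sinker on it.
- I did not re-measure the bobber, jig and fly box at the end. The arm was kept clear of them.

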